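# Feed one jar down the tipping tray

### The job

Two freshly labelled jars stand in the metal tipping tray, their labels still wet, so do not touch them: feed only the front one, the jam jar, down to the padded stop by slowly raising the tray by its handle bar until that jar just begins to slide, and hold the tray still at that slope while it glides gently down and comes to rest against the stop; the honey jar behind it must stay standing on its rubber mat. Then lower the tray gently until it lies flat on its stand again with both jars upright, and let go. Leave the other things on the counter where they are.

Things in the scene. Friction and masses are not known exactly. Their poses are not given: they have to be found in the camera images.
- feed_stand: Fixed wooden stand that carries the tray: base plate 110 x 290 x 12 mm, long side along its y axis. Origin: centre of the base's underside, on the counter. Its +y axis points from the hinge end (with the stop) towards the handle end, z up. The hinge axis is parallel to its x axis and lies at y = -130 mm, z = 44 mm in this frame.
- tray (a joint): Hinge angle of the aluminium tray, rad: 0 = lying flat on the stand, growing as the handle end is raised, at most 1.0. The hinge turns freely: the tray (0.45 kg) falls back when let go. The tray is a straight channel along the stand's y axis, 278 mm long, 76 mm wide inside, side rails 22 mm high; when flat its floor is 47 mm above the counter, and the floor's far end (handle side) is at y = 140 mm in the stand's frame.
- handle_bar (a point): Middle of the tray's steel handle bar, a level round rod 12 mm in diameter, parallel to the stand's x axis (79 mm of it free between two 8 mm arms). It moves with the tray; flat, it lies at y = 187 mm, z = 70 mm in the stand's frame, so 317 mm from the hinge axis and 26 mm above it, with nothing under it but the counter and a 41 mm gap between it and the tray's end.
- stop_pad (a point): Centre of the tray's stop at the hinge end, 33 mm above the hinge axis: a plate 82 mm wide whose rubber pad faces the handle and stands 65 mm above the tray's floor. This point lies on the pad's face; its y axis runs along the tray towards the handle and turns with the tray.  Flat, the pad's face is at y = -130 mm in the stand's frame.
- jam_jar: Jam jar with screw lid the front one of the two in the tray (nearer the stop), standing about half-way along it at the start: 66 mm in diameter, 100 mm tall, 0.3 to 0.6 kg. Origin: centre of its underside, z up its axis. At rest against the stop in the flat tray its origin is at y = -97 mm in the stand's frame. It starts to slide at a tray angle between about 0.17 and 0.36 rad that differs from run to run.
- honey_jar: Honey jar with screw lid, 66 x 72 x 102 mm, 0.5 kg, the second jar in the tray, nearest the handle, its origin (centre of its underside) 228 mm from the stop pad. It stands on a rubber mat, 1 mm higher than the bare floor, that grips better: there a jar starts to slide only when the tray is at least 0.06 rad steeper than where the jam jar starts.
- sugar_shaker: Sugar shaker, 44 mm in diameter, 90 mm tall, on the counter to the right. Origin: centre of its underside.
- cinnamon_jar: Small spice jar with dark lid, 45 mm in diameter, 105 mm tall, on the counter to the right. Origin: centre of its underside.
- order_pad: Flat spiral-bound pad, 148 x 109 x 13 mm, lying on the counter to the left. Origin: centre of its underside.
- marker: Marker pen, 17 x 135 x 16 mm, lying on the counter to the left. Origin: centre of its underside.
- counter_bell: Round counter bell, 85 mm in diameter, 58 mm high, on the counter to the right. Origin: centre of its underside.
Mind the look-alikes: they are no part of the job. There is more than one size of the jam_jar; the one meant has the size given above.

How it is judged:
By the outcome, as a careful person would: the job done as asked, in the order asked, and still so for the second after the job is handed in, with the robot touching nothing.
It also fails if it takes over 53 s, if anything falls off the work surface, if the arm or the gripper's body presses on something with over 40 N, if the wrist force passes 120 N, or if a joint passes its speed limit or range.

### The arm

A 7-joint arm with a two-finger parallel gripper is mounted at the origin on a cart in front of the work surface, level with it; the furniture and walls round the work are solid. World frame = base frame: x ahead of the robot, y to its left, z up, the work surface at z = 0. Lengths are in mm, angles in rad, forces in N, time in s.
With the tool pointing down it reaches from about 400 to 875 mm from the base axis. Payload 4.4 kg.
Tool frame: the origin (TCP) lies at the very end of the fingers, on their centre line; the grasp point (between the pads) lies 19 mm behind it (grip_depth is the distance from the TCP to the grasp point, in mm); z points along the fingers, y is the direction in which the jaws open and shut (so a half turn about z gives the same grasp; the last joint's range is limited). The gripper opens to 85 mm and grips with 20 to 120 N. Pads are 22 mm wide; open, the fingers measure 114 mm over their backs; the gripper's body (76 mm by 85 mm) begins 54 mm behind the grasp point. The pads swing forward as they close: fully open they stand 13 mm farther back than shut.
Start: joints at [-1.327, 0.628, 0.038, 1.517, -0.027, 0.996, -0.02], TCP at [198.14, 619.078, 231.313] pointing down, gripper open.
Joint ranges: [-3.06, 3.06], [-0.37, 2.12], [-1.25, 1.32], [0.18, 2.47], [-1.1, 4.24], [0.23, 1.98], [-2.94, 2.94]. Speed limits (rad/s): [2.57, 2.57, 3.14, 3.14, 3.14, 3.14, 3.14].

### API

Orientations are given as [roll, pitch, yaw] about the fixed x, y, z axes, in that order (R = Rz(yaw) Ry(pitch) Rx(roll)).
In Python, from cell import read_state, get_image, finish_job, recognise, outline_of, grip_depth gives the robot as it stands. The module is installed in compiled form; this text tells all that it offers.
- The arm moves only by the tool send_rows, never from a script. Its argument "rows" is a list of rows, each a list of 5 numbers: the gripper command: -1 is shut, 1 is fully open, values between are in proportion, then the shift along the tool's x, y, z in m, then the turn about the tool's z in rad. In form: [[claw, tx, ty, tz, roll], ...]. A call has 1 to 12 rows; each row shifts and turns the pose as measured when the row begins, along the tool's axes as they then stand; what a row does not reach is not made up. A row lasts 1/12 s, in which the tool goes at most 41.7 mm and 7.16 degrees, less where a joint would pass 70% of its speed; a pose out of reach is approached as far as the arm can. A call with a gripper value outside its range is refused whole. The fingers move at their own pace and stop on an object; the grip force is fixed at half the most. Time passes only in rows, so rows that do not move let the fingers close. It gives the time, the measured TCP pose, the force and the opening at its end, in the units of the state.
- read_state(): the state, without advancing time (a new reading comes with each control period).
- get_image(name): name is "scene" or "side" or "wrist"; returns a dict with "image" (400x640x3 uint8, blue, green, red), "z_map" (400x640 float32, mm along the optical axis (not along the pixel's ray), 0 where there is no reading), "K" (3x3 intrinsics, pixels), "R" (3x3) and "t" (3): a world point X has camera coordinates R X + t; the wrist camera has in their place "tool_from_camera" (4x4, takes a point from camera to tool coordinates, whose origin is the TCP and whose axes are the flange's). Camera axes: x right, y down, z forward; pixel columns grow to the right and rows downward; lengths in mm; the calibration is good to about 2 mm. A picture is of the moment at which its call begins: read the wrist's pose just before it.
- finish_job(): hands the job in, once; it reports no verdict.
Trained networks look in a picture, given as the dict that the camera call returned (one of the last four; its "shot" number tells which), for a name from the list of things; names that differ only in an ending like _2 or _b are one class to them, and where a whole thing is asked for, a point or a joint stands for the part that bears it (a point fixed in the world has none). Each returns a list of dicts, best first, with "score" (0 to 1); they miss things now and then, are a little off and sometimes report something else, mostly with a low value. They report only what shows in the picture. A call takes as long as a camera call. They do not tell look-alikes from the thing itself.
- recognise(picture, query): "box" ([left, top, right, bottom] in pixels, round what is visible of it).
- outline_of(picture, query): "mask" (400x640 bool, what is visible of it) and "box" ([left, top, right, bottom] in pixels, round what is visible of it).
The state is a dict: "clock": time; "qpos": joint angles; "qd": joint speeds; "tau": joint torques, N m; "eef_pos": TCP position; "tool_rot": TCP orientation; "force": force on the tool from outside, world axes, zero at the start; "torque": the same for the moment, N m; "width": finger opening in mm.
Only numpy, scipy, OpenCV 4.12 (cv2) and the standard library are available. Lean on these libraries where they do the work, as an engineer would, in place of code of your own. Each camera call takes 0.05 s, during which the arm holds its last target.

## Working session

There is one attempt and no reset: what is moved stays moved. The work goes in short steps, Python scripts to look and compute and a tool call to move; the robot and the scene stay as the last step left them, time stands still between calls to the robot, and variables do not carry over. Pictures are saved under pics/ and viewed, and the job is handed in when it is done.

Besides the shell and the picture viewer there is one more tool, called after "Request:" as a command line: name --pt "numbers of a row" for each row, then --argument value for the rest. send_rows: Moves the arm, as the interface text tells. Its arguments: {"type":"object","properties":{"rows":{"type":"array"}},"required":["rows"]}

```bash
mkdir -p pics; python3 - <<'E'
from cell import *
import cv2
s=read_state();print(s); print(grip_depth() if callable(grip_depth) else grip_depth)
for n in("scene","side"):
    p=get_image(n);cv2.imwrite(f"pics/{n}0.png",p["image"]);print(n,p["K"].tolist(),p["R"].tolist(),p["t"].tolist() )
E
```

```text
{'clock': 0.0, 'qpos': array([-1.32680112,  0.62935074,  0.03839769,  1.51836251, -0.02698686,
        0.99630332, -0.01995828]), 'qd': array([ 0.00093272, -0.00040244,  0.00019846,  0.00036776, -0.00035835,
       -0.0010845 ,  0.00063042]), 'tau': array([-4.08875536e-06, -5.63388169e+01,  1.22551918e+00, -1.93448693e+01,
        1.08755150e-02,  1.04704639e-02, -6.28192751e-06]), 'eef_pos': array([197.92211923, 618.47768276, 230.38705356]), 'tool_rot': array([-3.13968542e+00,  1.03053613e-05,  2.83188226e+00]), 'force': array([-0.32776305, -0.87077032,  0.07702432]), 'torque': array([-0.00983984,  0.03220928, -0.01906343]), 'width': 85.3576268317746}
18.700000000000003
scene [[506.31172418808063, 0.0, 319.07052710984294], [0.0, 506.31172418808063, 205.47965208221876], [0.0, 0.0, 1.0]] [[0.8370942895969437, -0.546889789348479, -0.013590755334586811], [-0.41153547107961513, -0.6131578953470623, -0.6742966345881017], [0.36043266551114317, 0.5700429402070841, -0.738335519904464]] [-375.6506615811094, 324.40004923072655, 1362.06081840109]
side [[403.60192844462387, 0.0, 318.18816265371316], [0.0, 403.60192844462387, 197.47572049406716], [0.0, 0.0, 1.0]] [[-0.9999312036771874, 0.004400117702164516, 0.01087321833212989], [-0.0012889379263549359, 0.8801433945226329, -0.47470616566166324], [-0.011658754295081054, -0.4746875225265391, -0.8800771724149554]] [502.01046859114723, -17.873778770159504, 1434.1932138228456]
```

View pics/scene0.png

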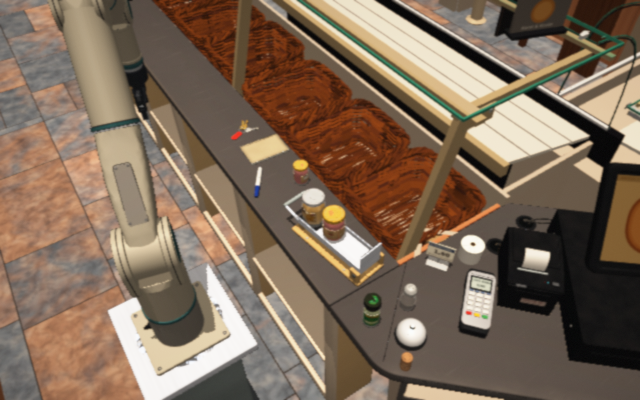

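View pics/side0.png

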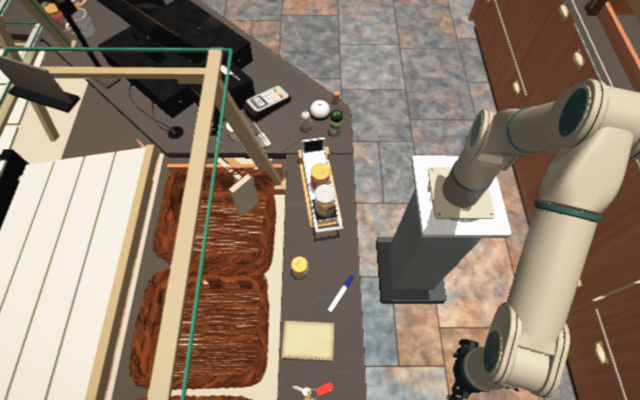

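The stand sits in front of the robot: stop (hinge end) on the right at scene (368,250), handle end at scene (290,205). The honey jar is at (313,207) and the jam jar at (334,222). A smaller jam look-alike stands on the counter at (301,170), and the bell, shaker and cinnamon jar are near (400,320). Measuring next.

```bash
cat > h.py <<'E'
from cell import *
import numpy as np, cv2
def world(p,u,v,z):
    K=p["K"];c=np.stack([(u-K[0,2])/K[0,0]*z,(v-K[1,2])/K[1,1]*z,z],-1)
    return (c-p["t"])@p["R"]
def cloud(p):
    v,u=np.mgrid[:400,:640];return world(p,u.astype(float),v.astype(float),p["z_map"].astype(float))
def pix(p,X):
    c=np.asarray(X)@p["R"].T+p["t"];q=c@p["K"].T;return q[...,:2]/q[...,2:]
def crop(p,box,name,s=5):
    l,t,r,b=box;cv2.imwrite("pics/"+name,cv2.resize(p["image"][t:b,l:r],None,fx=s,fy=s,interpolation=cv2.INTER_CUBIC))
E
python3 - <<'E'
from h import *
for n,box in(("scene",(270,150,400,300)),("side",(260,125,380,290))):
    p=get_image(n);W=cloud(p);np.savez(f"{n}.npz",W=W,im=p["image"])
    crop(p,box,n+"1.png",4 if n=="scene" else 3.6)
    for q in("jam_jar","honey_jar","feed_stand","tray","handle_bar","stop_pad","counter_bell","marker","order_pad","cinnamon_jar"):
        for r in outline_of(p,q)[:2]:
            m=r["mask"]&(p["z_map"]>0);w=W[m]
            print(n,q,round(r["score"],2),np.round(r["box"]),np.percentile(w,[2,50,98],axis=0).round().tolist() if len(w) else None)
E
```

```text
scene jam_jar 0.7 [294. 161. 308. 186.] [[539.0, 259.0, 7.0], [557.0, 272.0, 58.0], [584.0, 305.0, 81.0]]
scene jam_jar 0.6 [324. 206. 347. 241.] [[467.0, -36.0, 55.0], [490.0, -19.0, 128.0], [527.0, 23.0, 151.0]]
scene honey_jar 0.97 [302. 188. 328. 223.] [[452.0, 48.0, 49.0], [474.0, 65.0, 128.0], [516.0, 116.0, 154.0]]
scene feed_stand 0.79 [286. 196. 385. 280.] [[434.0, -160.0, 6.0], [480.0, -71.0, 47.0], [565.0, 162.0, 113.0]]
scene tray 0.7 [287. 196. 382. 274.] [[441.0, -156.0, 43.0], [505.0, -77.0, 53.0], [555.0, 115.0, 115.0]]
scene tray 0.49 [244. 135. 286. 163.] [[465.0, 443.0, 4.0], [536.0, 491.0, 11.0], [606.0, 546.0, 17.0]]
scene handle_bar 0.78 [285. 194. 388. 270.] [[437.0, -156.0, 42.0], [499.0, -69.0, 53.0], [556.0, 168.0, 115.0]]
scene stop_pad 0.96 [284. 191. 386. 276.] [[436.0, -156.0, 42.0], [499.0, -71.0, 53.0], [557.0, 168.0, 115.0]]
scene counter_bell 0.7 [395. 318. 426. 354.] [[458.0, -404.0, 6.0], [484.0, -374.0, 39.0], [521.0, -335.0, 56.0]]
scene marker 0.56 [253. 170. 262. 200.] [[396.0, 300.0, 5.0], [426.0, 342.0, 14.0], [463.0, 400.0, 21.0]]
scene orde
[... 819 characters left out ...]
-95.0, 54.0], [556.0, 179.0, 114.0]]
side stop_pad 0.64 [298. 140. 344. 234.] [[434.0, -149.0, 42.0], [513.0, -99.0, 54.0], [556.0, 178.0, 114.0]]
side counter_bell 0.66 [311.  99. 328. 121.] [[458.0, -384.0, 2.0], [494.0, -343.0, 34.0], [529.0, -321.0, 55.0]]
side marker 0.52 [327. 276. 352. 315.] [[403.0, 316.0, 8.0], [450.0, 387.0, 14.0], [469.0, 413.0, 19.0]]
side order_pad 0.9 [283. 321. 335. 360.] [[461.0, 449.0, -1.0], [534.0, 501.0, 9.0], [605.0, 551.0, 14.0]]
side cinnamon_jar 0.57 [329. 112. 344. 135.] [[415.0, -283.0, 12.0], [437.0, -252.0, 76.0], [457.0, -243.0, 108.0]]
side cinnamon_jar 0.2 [298. 143. 343. 235.] [[434.0, -150.0, 4.0], [517.0, -31.0, 47.0], [564.0, 176.0, 112.0]]
```

View pics/scene1.png

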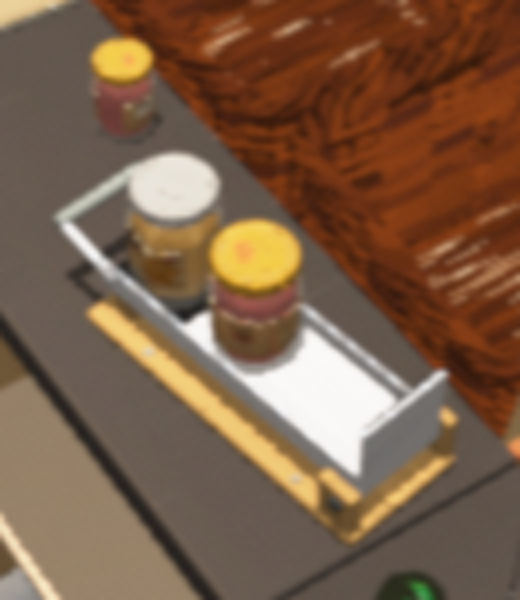

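View pics/side1.png

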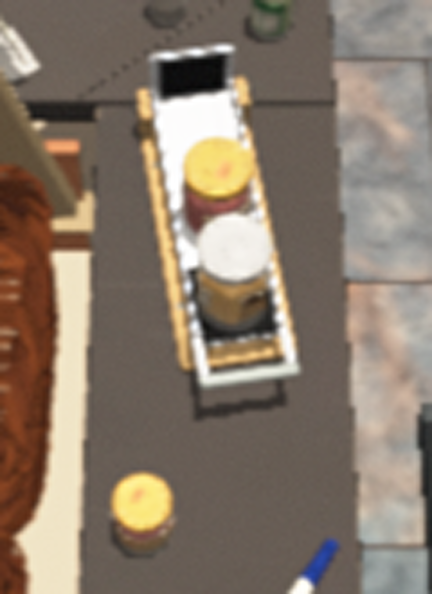

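```bash
python3 - <<'E'
from h import *
from scipy.optimize import least_squares
# fit yaw from the rails / wall: tray cloud from both, heights 60-72 (rail tops at ~69), wood base
for n in("scene","side"):
    W=np.load(n+".npz")["W"];P=W.reshape(-1,3)
    roi=(P[:,0]>400)&(P[:,0]<600)&(P[:,1]>-190)&(P[:,1]<215)
    P=P[roi]
    for lo,hi in((8,17),(40,52),(60,75)):
        Q=P[(P[:,2]>lo)&(P[:,2]<hi)]
        r=cv2.minAreaRect(Q[:,:2].astype(np.float32));print(n,lo,len(Q),r)
    Q=P[(P[:,1]>130)&(P[:,2]>12)];print(Q[np.argsort(Q[:,1])].round()[-40:].tolist())
E
```

```text
scene 8 801 ((504.89813232421875, 1.8504638671875), (378.61260986328125, 186.63584899902344), 89.17842864990234)
scene 40 836 ((497.8922119140625, -17.13616943359375), (113.7234878540039, 282.6622314453125), 9.161066055297852)
scene 60 490 ((487.6331787109375, 8.456130981445312), (101.80178833007812, 336.4425964355469), 11.753274917602539)
[[452.0, 167.0, 78.0], [441.0, 167.0, 76.0], [459.0, 168.0, 78.0], [456.0, 168.0, 75.0], [474.0, 168.0, 82.0], [463.0, 168.0, 75.0], [489.0, 168.0, 74.0], [471.0, 169.0, 75.0], [438.0, 169.0, 76.0], [485.0, 169.0, 66.0], [485.0, 169.0, 70.0], [446.0, 169.0, 76.0], [468.0, 169.0, 76.0], [479.0, 169.0, 78.0], [497.0, 170.0, 68.0], [486.0, 170.0, 74.0], [482.0, 170.0, 72.0], [475.0, 170.0, 67.0], [494.0, 170.0, 78.0], [479.0, 171.0, 68.0], [472.0, 171.0, 76.0], [484.0, 171.0, 79.0], [458.0, 171.0, 76.0], [491.0, 171.0, 74.0], [495.0, 171.0, 81.0], [484.0, 172.0, 74.0], [480.0, 172.0, 71.0], [507.0, 173.0, 77.0], [492.0, 173.0, 77.0], [470.0, 174.0, 75.0], [503.0, 174.0, 78.0], [489.0, 174.0, 74.0], [503.0, 174.0, 74.0], [467.0, 174.0, 73.0], [493.0, 1
[... 643 characters left out ...]
4.0, 177.0, 72.0], [476.0, 177.0, 72.0], [466.0, 177.0, 72.0], [479.0, 178.0, 73.0], [482.0, 178.0, 74.0], [473.0, 178.0, 75.0], [492.0, 178.0, 75.0], [460.0, 179.0, 76.0], [476.0, 179.0, 68.0], [498.0, 179.0, 68.0], [469.0, 179.0, 77.0], [511.0, 179.0, 77.0], [501.0, 179.0, 77.0], [498.0, 179.0, 77.0], [488.0, 179.0, 77.0], [495.0, 179.0, 77.0], [479.0, 180.0, 70.0], [511.0, 180.0, 71.0], [482.0, 180.0, 71.0], [485.0, 181.0, 72.0], [495.0, 181.0, 73.0], [501.0, 181.0, 74.0], [507.0, 182.0, 74.0], [488.0, 182.0, 74.0], [492.0, 182.0, 75.0], [504.0, 183.0, 77.0], [504.0, 183.0, 69.0], [511.0, 183.0, 70.0], [498.0, 183.0, 70.0], [495.0, 184.0, 72.0], [507.0, 184.0, 72.0], [501.0, 185.0, 73.0]]
```

The jam jar to feed is the larger one in the tray, at scene (334,222), about 100 mm tall with its top at z≈150. The look-alikes are the small jar on the counter at (301,170), top at z≈81, and the honey jar with the white lid at (313,207). The crop confirms the choice. The handle bar is near (474,176,70) and the stand yaw is about +0.16. I'll check the camera mount, then move above the handle.

```bash
python3 - <<'E'
from h import *
p=get_image("wrist");print(p["tool_from_camera"].round(3).tolist(),p["K"].tolist());cv2.imwrite("pics/w0.png",p["image"])
from scipy.spatial.transform import Rotation as Ro
s=read_state();R=Ro.from_euler("xyz",s["tool_rot"]).as_matrix();print(R.round(3))
print(R.T@(np.array([474,176,250])-s["eef_pos"]))
E
```

```text
[[-0.0, -0.952, -0.305, 78.287], [1.0, 0.0, -0.0, -1.005], [0.0, -0.305, 0.952, -143.868], [0.0, 0.0, 0.0, 1.0]] [[312.8537240862529, 0.0, 315.1438678403771], [0.0, 312.8537240862529, 198.4557560263568], [0.0, 0.0, 1.0]]
[[-0.952  0.305 -0.   ]
 [ 0.305  0.952  0.   ]
 [ 0.     0.    -1.   ]]
[-397.79623248 -337.90113143  -18.71093873]
```

View pics/w0.png

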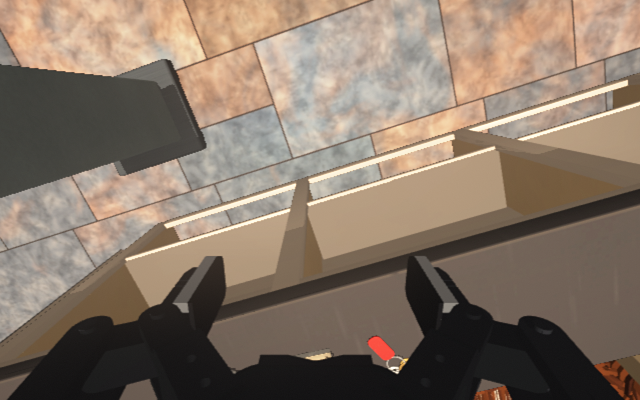

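Request:
send_rows --pt "-0.15 -0.033 -0.028 0 0" --pt "-0.15 -0.033 -0.028 0 0" --pt "-0.15 -0.033 -0.028 0 0" --pt "-0.15 -0.033 -0.028 0 0" --pt "-0.15 -0.033 -0.028 0 0" --pt "-0.15 -0.033 -0.028 0 0" --pt "-0.15 -0.033 -0.028 0 0" --pt "-0.15 -0.033 -0.028 0 0" --pt "-0.15 -0.033 -0.028 0 0" --pt "-0.15 -0.033 -0.028 0 0" --pt "-0.15 -0.033 -0.028 0 0" --pt "-0.15 -0.033 -0.028 0 0"

```text
clock: 2.25
eef_pos: [462.1, 201.4, 227.7]
tool_rot: [3.13, -0.004, 2.854]
force: [0.4, 0.9, -0.4]
width: 36.4
```

Request:
send_rows --pt "-0.15 0 0 0 -0.1" --pt "-0.15 0 0 0 -0.1" --pt "-0.15 0 0 0 -0.1" --pt "-0.15 0 0 0 -0.1" --pt "-0.15 0 0 0 -0.07" --pt "-0.15 0 0 0 0"

```text
clock: 2.75
eef_pos: [470.4, 186.8, 228.9]
tool_rot: [3.136, 0.008, -2.961]
force: [-0.3, 0.5, -0.4]
width: 36.4
```

```bash
cat >> h.py <<'E'
from scipy.spatial.transform import Rotation as Ro
def tool():
    s=read_state();return s,Ro.from_euler("xyz",s["tool_rot"]).as_matrix()
def wcloud():
    s,R=tool();p=get_image("wrist");K=p["K"];z=p["z_map"].astype(float);v,u=np.mgrid[:400,:640]
    c=np.stack([(u-K[0,2])/K[0,0]*z,(v-K[1,2])/K[1,1]*z,z],-1);T=p["tool_from_camera"]
    t=c@T[:3,:3].T+T[:3,3]
    return s,R,p,t,t@R.T+s["eef_pos"]
E
python3 - <<'E'
from h import *
s,R,p,t,W=wcloud();cv2.imwrite("pics/w1.png",p["image"]);print(s["clock"],s["eef_pos"],s["tool_rot"],s["qpos"].round(2),s["width"],s["force"])
ok=(p["z_map"]>0)&(t[...,2]<5)
q=t[ok]
for lo in range(-150,5,10):
    m=(q[:,2]>=lo)&(q[:,2]<lo+10)
    if m.sum()>5: print(lo,m.sum(),np.percentile(q[m],[0.5,99.5],axis=0).round(0)[:,:2].tolist())
np.savez("w1.npz",W=W,t=t)
E
```

```text
2.75 [470.42412679 186.81449638 228.89824173] [ 3.13594859  0.00753377 -2.96073145] [-0.38  0.42 -0.07  1.92  0.04  0.79  1.28] 36.4321963276385 [-0.29190223  0.47724853 -0.3894879 ]
-100 1631 [[17.0, -23.0], [21.0, 21.0]]
-90 11209 [[4.0, -63.0], [19.0, 61.0]]
-80 9111 [[-8.0, -59.0], [19.0, 58.0]]
-70 5241 [[-11.0, -56.0], [18.0, 54.0]]
-60 7122 [[-11.0, -52.0], [15.0, 51.0]]
-50 1699 [[-9.0, -48.0], [15.0, 46.0]]
-40 1281 [[-10.0, -32.0], [12.0, 31.0]]
-30 976 [[-10.0, -32.0], [12.0, 31.0]]
-20 797 [[-9.0, -32.0], [12.0, 31.0]]
-10 275 [[-10.0, -30.0], [12.0, 28.0]]
```

View pics/w1.png

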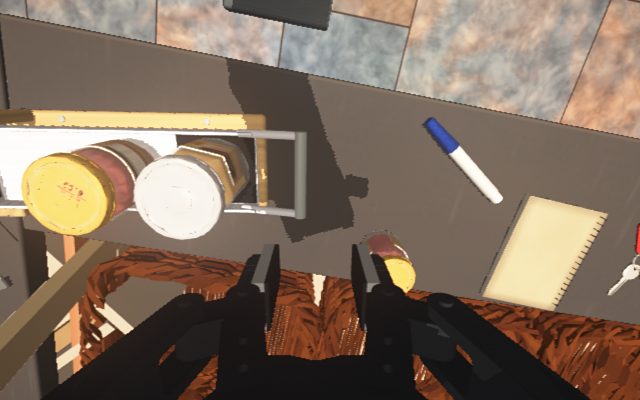

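```bash
python3 - <<'E'
from h import *
d=np.load("w1.npz");W=d["W"];t=d["t"]
bar=W[135:215,294:306].reshape(-1,3);bar=bar[(bar[:,2]>60)&(bar[:,2]<85)]
print("bar n",len(bar),bar.mean(0).round(1))
c=np.polyfit(bar[:,0],bar[:,1],1);print("bar slope",c, np.percentile(bar,[1,99],axis=0).round())
P=W.reshape(-1,3);roi=(P[:,0]>400)&(P[:,0]<600)&(P[:,1]>-60)&(P[:,1]<150)&(t[...,2].ravel()>20);P=P[roi]
# rotate to stand axes
y=0.16;ex=np.array([np.cos(y),np.sin(y)]);ey=np.array([-np.sin(y),np.cos(y)])
o=bar[:,:2].mean(0)
S=np.c_[(P[:,:2]-o)@ex,(P[:,:2]-o)@ey,P[:,2]]
for lo in range(44,160,6):
    m=(S[:,2]>=lo)&(S[:,2]<lo+6)&(S[:,1]>-140)&(S[:,1]<-35)
    if m.sum()>10: print(lo,m.sum(),np.percentile(S[m],[1,99],axis=0)[:,:2].round(1).tolist())
top=P[(P[:,2]>147)&(P[:,2]<160)]
for q in (top[top[:,1]>45],top[top[:,1]<35]):
    print(len(q),cv2.minEnclosingCircle(q[:,:2].astype(np.float32)),q[:,2].mean())
E
```

```text
bar n 889 [466.6 171.1  76.1]
bar slope [ 0.16282473 95.12367886] [[429. 161.  73.]
 [506. 182.  78.]]
44 1461 [[-38.9, -139.3], [40.2, -46.7]]
50 354 [[-39.0, -136.3], [40.3, -48.3]]
56 290 [[-41.3, -134.4], [40.5, -41.2]]
62 747 [[-40.9, -137.4], [44.0, -35.3]]
68 126 [[-38.7, -136.3], [41.0, -39.5]]
74 125 [[-32.2, -96.5], [9.5, -53.6]]
80 120 [[-32.1, -97.2], [9.6, -53.6]]
86 137 [[-32.0, -96.5], [10.1, -53.5]]
92 147 [[-31.9, -95.6], [10.0, -53.7]]
98 153 [[-32.3, -96.7], [10.1, -53.8]]
104 181 [[-31.9, -96.4], [9.8, -53.8]]
110 207 [[-31.7, -97.8], [9.5, -53.8]]
116 175 [[-31.1, -96.7], [9.5, -53.5]]
122 275 [[-31.2, -100.4], [13.7, -53.8]]
128 298 [[-29.7, -97.8], [13.9, -55.3]]
134 15 [[-30.1, -93.5], [6.6, -55.6]]
140 275 [[-30.1, -102.5], [23.7, -55.4]]
146 5696 [[-29.1, -117.6], [31.9, -56.6]]
152 122 [[-28.0, -117.2], [31.0, -56.5]]
5764 ((482.7588195800781, 85.07427978515625), 32.87138748168945) 150.3603861990894
2831 ((496.9546813964844, -0.1170118972659111), 31.9084529876709) 147.6573036537666
```

Request:
send_rows --pt "-0.72 0 0 0 0" --pt "-0.72 0 0 0 0" --pt "-0.72 0 0 0 0" --pt "-0.72 0 0 0 0"

```text
clock: 3.13
eef_pos: [470.4, 187.2, 229.1]
tool_rot: [3.136, 0.008, -2.969]
force: [0.9, -0.5, 0.5]
width: 11.7
```

```bash
python3 - <<'E'
from h import *
def rep(q):
  for lo in range(-110,5,5):
    m=(q[:,2]>=lo)&(q[:,2]<lo+5)&(q[:,1]<0)
    if m.sum()>5:
        r=q[m];e=r[r[:,1]<np.percentile(r[:,1],0.5)+6]
        print(lo,m.sum(),"ymin",np.percentile(r[:,1],.5).round(1),"x of outer edge",np.percentile(e[:,0],[1,99]).round(0),"x all",np.percentile(r[:,0],[1,99]).round(0))
d=np.load("w1.npz")["t"].reshape(-1,3);rep(d[(d[:,2]<5)&(d[:,2]>-115)])
s,R,p,t,W=wcloud();print(s["clock"],s["width"],s["eef_pos"],s["tool_rot"]);np.savez("w2.npz",W=W,t=t);cv2.imwrite("pics/w2.png",p["image"])
d=t.reshape(-1,3);z=p["z_map"].ravel();rep(d[(d[:,2]<5)&(d[:,2]>-115)&(z>0)])
E
```

```text
-100 99 ymin -21.1 x of outer edge [20. 21.] x all [20. 22.]
-95 726 ymin -34.7 x of outer edge [14. 14.] x all [17. 21.]
-90 2641 ymin -63.6 x of outer edge [11. 14.] x all [10. 19.]
-85 3057 ymin -62.1 x of outer edge [12. 14.] x all [ 4. 18.]
-80 2753 ymin -60.3 x of outer edge [12. 14.] x all [-2. 18.]
-75 1845 ymin -58.4 x of outer edge [12. 14.] x all [-9. 18.]
-70 1364 ymin -56.8 x of outer edge [12. 14.] x all [-11.  18.]
-65 1243 ymin -54.8 x of outer edge [-8. 13.] x all [-11.  13.]
-60 2677 ymin -52.8 x of outer edge [-8. 13.] x all [-10.  14.]
-55 882 ymin -51.4 x of outer edge [-7. 15.] x all [-10.  15.]
-50 555 ymin -48.6 x of outer edge [12. 13.] x all [ 6. 15.]
-45 296 ymin -38.4 x of outer edge [7. 8.] x all [-9. 14.]
-40 379 ymin -25.4 x of outer edge [-10.  12.] x all [-10.  12.]
-35 256 ymin -32.2 x of outer edge [7. 9.] x all [-9. 12.]
-30 268 ymin -32.4 x of outer edge [7. 9.] x all [-9. 12.]
-25 227 ymin -32.4 x of outer edge [7. 8.] x all [-9. 12.]
-20 214 ymin -32.2 x of outer edge [7. 8.] x all [-9. 12.]
-15 183 ymin -31.9 x of outer edge [7. 8.] x all [-9. 
[... 694 characters left out ...]
ter edge [-8. 14.] x all [-11.  13.]
-60 2407 ymin -43.7 x of outer edge [-8. 13.] x all [-10.  13.]
-55 1013 ymin -40.9 x of outer edge [-8. 13.] x all [-8. 15.]
-50 697 ymin -37.6 x of outer edge [12. 14.] x all [-7. 15.]
-45 247 ymin -27.8 x of outer edge [7. 8.] x all [-6. 14.]
-40 356 ymin -15.9 x of outer edge [10. 12.] x all [-10.  12.]
-35 187 ymin -20.1 x of outer edge [7. 8.] x all [-3. 12.]
-30 209 ymin -20.2 x of outer edge [7. 8.] x all [-9. 12.]
-25 201 ymin -20.0 x of outer edge [7. 8.] x all [-3. 12.]
-20 155 ymin -20.1 x of outer edge [7. 8.] x all [ 7. 12.]
-15 169 ymin -19.9 x of outer edge [7. 8.] x all [-9. 12.]
-10 97 ymin -18.8 x of outer edge [ 7. 12.] x all [ 7. 12.]
```

View pics/w2.png

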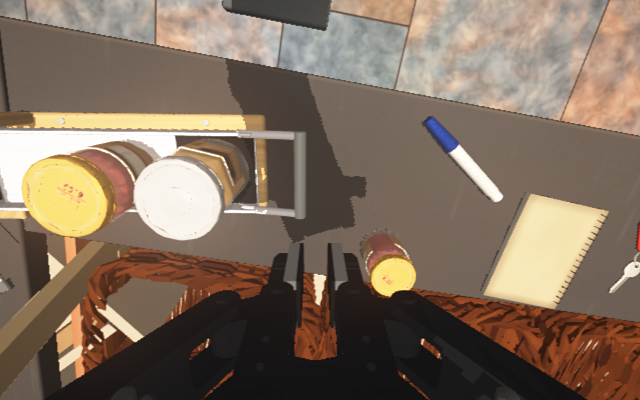

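Request:
send_rows --pt "-0.25 0.006 -0.005 0.018 0" --pt "-0.25 0.006 -0.005 0.018 0" --pt "-0.25 0.006 -0.004 0.018 0" --pt "-0.25 0 0 0 0.105" --pt "-0.25 0 0 0 0.105" --pt "-0.25 0 0 0 0.105" --pt "-0.25 0 0 0 0.1" --pt "-0.25 0 0 0 0" --pt "-0.25 0 0 0 0"

```text
clock: 3.93
eef_pos: [455.3, 171.7, 172.8]
tool_rot: [3.132, 0.007, 2.882]
force: [-0.4, -0.6, 0.3]
width: 32.2
```

```bash
python3 - <<'E'
from h import *
s,R,p,t,W=wcloud();cv2.imwrite("pics/w3.png",p["image"]);print(s["clock"],s["eef_pos"],s["tool_rot"],s["width"])
np.savez("w3.npz",W=W,t=t)
for n in("scene","side"):
    q=get_image(n);crop(q,(270,130,400,300) if n=="scene" else (250,120,380,260),n+"3.png",4);np.savez(n+"3.npz",W=cloud(q),im=q["image"])
E
```

```text
3.9333 [455.31437816 171.66650913 172.8148696 ] [3.13180283 0.00663976 2.88168472] 32.19612902668844
```

View pics/w3.png

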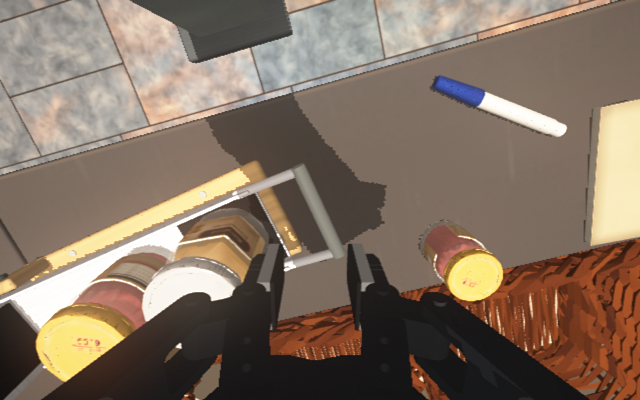

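View pics/side3.png

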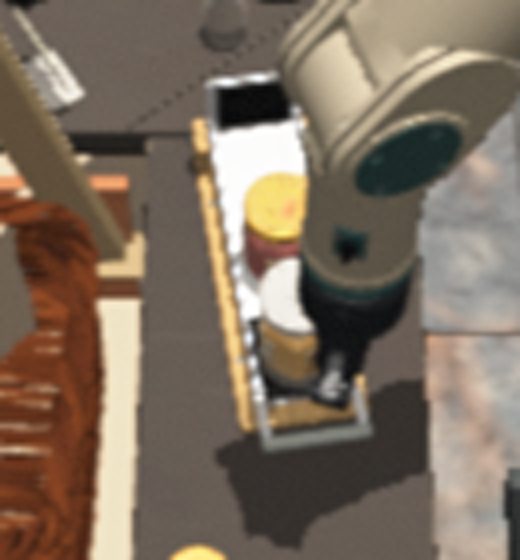

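```bash
python3 - <<'E'
from h import *
for f,(box) in (("w3.npz",None),("scene3.npz",None),("side3.npz",None),("scene.npz",None),("side.npz",None)):
    d=np.load(f);W=d["W"].reshape(-1,3)
    m=(W[:,0]>415)&(W[:,0]<530)&(W[:,2]>66)&(W[:,2]<84)
    pr=(W[:,:2]-[470,173])@np.array([-.161,.987]);m&=(abs(pr)<14)
    Q=W[m]
    if len(Q)<20: print(f,len(Q));continue
    xs=(Q[:,:2]-[470,173])@np.array([.987,.161]);ys=(Q[:,:2]-[470,173])@np.array([-.161,.987])
    print(f,len(Q),"x range",np.percentile(xs,[1,99]).round(1),"y",np.percentile(ys,[2,50,98]).round(1),"slope",np.polyfit(xs,ys,1)[0].round(3),"z",np.percentile(Q[:,2],[5,50,98]).round(1))
# lid
d=np.load("w3.npz");W=d["W"].reshape(-1,3);t=d["t"].reshape(-1,3)
Q=W[(W[:,2]>140)&(W[:,2]<160)&(t[:,2]>12)&(W[:,1]>40)&(W[:,0]>430)]
print(cv2.minEnclosingCircle(Q[:,:2].astype(np.float32)),np.percentile(Q,[1,50,99],axis=0).round(1))
E
```

```text
w3.npz 1597 x range [-44.9  40.8] y [-12.4  -1.1   4.6] slope -0.0 z [71.5 76.  77.9]
scene3.npz 91 x range [-43.4  38.7] y [-12.5  -6.2   2.1] slope 0.016 z [68.5 75.8 80.7]
side3.npz 108 x range [-43.5  41.3] y [-10.9   1.    6. ] slope 0.003 z [68.1 73.2 78.9]
scene.npz 90 x range [-42.4  36.6] y [-11.3  -5.5   1.6] slope 0.014 z [67.8 74.8 80.8]
side.npz 111 x range [-42.9  41.2] y [-11.5   0.8   6.4] slope 0.002 z [68.6 72.9 78.5]
((481.81988525390625, 85.33509063720703), 32.72934341430664) [[450.5  55.5 140.9]
 [463.6  89.3 150.2]
 [480.  115.5 152.1]]
```

Request:
send_rows --pt "-0.25 0 -0.002 0.025 0" --pt "-0.25 0 0 0.025 0" --pt "-0.25 0 0 0.022 0" --pt "-0.25 0 0 0 0"

```text
clock: 4.42
eef_pos: [458.7, 171.8, 101.0]
tool_rot: [3.125, 0.013, 2.887]
force: [-1.0, -0.2, -0.2]
width: 32.2
```

```bash
python3 - <<'E'
from h import *
s,R,p,t,W=wcloud();cv2.imwrite("pics/w4.png",p["image"]);print(s["clock"],s["eef_pos"],s["tool_rot"],s["force"]);print(R.round(3))
W=W.reshape(-1,3);tt=t.reshape(-1,3)
m=(W[:,0]>415)&(W[:,0]<530)&(W[:,2]>70)&(W[:,2]<82)&(tt[:,2]>8)
xs=(W[:,:2]-[468.2,171.7])@np.array([.987,.161]);ys=(W[:,:2]-[468.2,171.7])@np.array([-.161,.987])
m&=(abs(ys)<14);Q=W[m];print(len(Q),np.percentile(xs[m],[1,99]),np.percentile(ys[m&(abs(xs)<35)],[1,20,50,80,99]),Q[:,2].max(), np.median(tt[m],axis=0))
E
```

```text
4.4167 [458.65693943 171.75481346 100.97472249] [3.12534775 0.01257185 2.88687188] [-1.04581405 -0.15855638 -0.15053941]
[[-0.968  0.252  0.016]
 [ 0.252  0.968  0.013]
 [-0.013  0.016 -1.   ]]
2805 [-42.90987348  42.28152355] [-5.90575069 -2.85584782  0.64611504  3.90607387  5.64191762] 78.72158463788088 [-2.61367092 -0.501468   25.18982207]
```

View pics/w4.png

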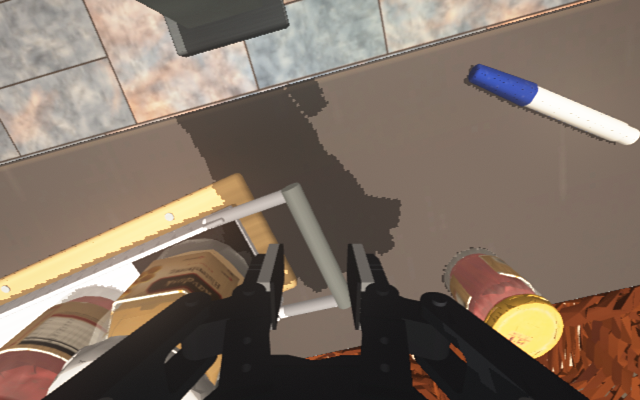

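Request:
send_rows --pt "-0.25 0.0035 -0.0035 0 0" --pt "-0.25 0.001 -0.001 0.01 0" --pt "-0.25 0.001 0 0.01 0" --pt "-0.25 0 0 0 0"

```text
clock: 4.8
eef_pos: [455.3, 169.7, 85.7]
tool_rot: [3.12, 0.019, 2.888]
force: [0.8, 0.6, 0.8]
width: 32.3
```

```bash
python3 - <<'E'
from h import *
s,R=tool();print(s["clock"],s["eef_pos"],s["tool_rot"],s["force"])
d=s["eef_pos"][:2]-[468.2,171.8];print("stand rel",d@[.987,.161],d@[-.161,.987]);print("to (-13,0):",R.T@np.r_[[468.2-12.8,171.8-2.1]-s["eef_pos"][:2],57-s["eef_pos"][2]])
E
```

```text
4.8 [455.25276882 169.73457221  85.69137895] [3.12008059 0.01895764 2.88781936] [0.83054932 0.58514267 0.78859048]
stand rel -13.111451051563892 0.045926989053006094
to (-13,0): [ 0.39272011 -0.61361613 28.68252681]
```

Request:
send_rows --pt "-0.25 0.0005 -0.0005 0.01 0" --pt "-0.25 0.0005 -0.0005 0.01 0" --pt "-0.25 0.0005 0 0.009 0" --pt "-0.25 0 0 0 0"

```text
clock: 5.13
eef_pos: [456.1, 170.4, 58.1]
tool_rot: [3.117, 0.023, 2.888]
force: [0.1, -0.5, 0.8]
width: 31.9
```

```bash
cat > chk.py <<'E'
from h import *
s,R=tool();print(s["clock"],s["eef_pos"].round(1),s["tool_rot"].round(3),s["force"].round(1),s["width"])
d=s["eef_pos"][:2]-[468.2,171.8];print("stand rel",(d@[.987,.161]).round(1),(d@[-.161,.987]).round(1))
E
python3 - <<'E'
from h import *
exec(open("chk.py").read())
s,R,p,t,W=wcloud();cv2.imwrite("pics/w5.png",p["image"])
d=t.reshape(-1,3);z=p["z_map"].ravel();W=W.reshape(-1,3)
print(R.round(3))
# jar points vs gripper points nearby
jar=W[(d[:,2]>-200)&(W[:,2]>85)&(W[:,2]<155)&(W[:,1]<125)&(W[:,1]>45)&(z>0)]
rel=(jar[:,:2]-[468.2,171.8]);ey=rel@[-.161,.987];ex=rel@[.987,.161];print(len(jar),np.percentile(ey,[50,95,99]),np.percentile(ex,[1,99]))
E
```

```text
5.1333 [456.1 170.4  58.1] [3.117 0.023 2.888] [ 0.1 -0.5  0.8] 31.943752087796817
stand rel -12.2 0.6
[[-0.968  0.25   0.029]
 [ 0.25   0.968  0.018]
 [-0.023  0.025 -0.999]]
7415 [-46.96485685 -40.9720483  -40.23320798] [-51.22980306   3.39485298]
```

View pics/w5.png

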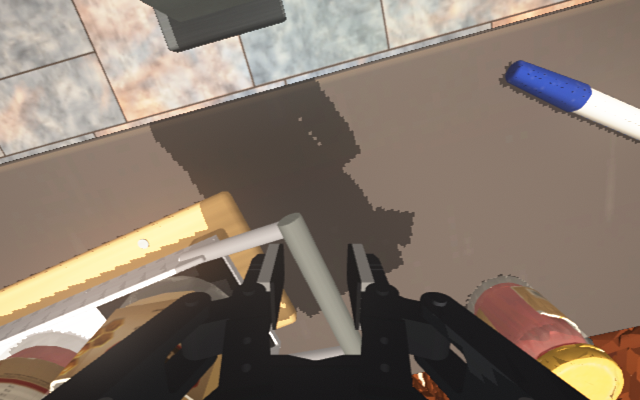

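Descent is clear, with no force, and the bar lies between the pads (image (315,270)). I yawed the grip about 24° so the gripper's knuckles clear the honey jar's lid. Closing now.

Request:
send_rows --pt "-0.5 0 0 0 0" --pt "-0.7 0 0 0 0" --pt "-1 0 0 0 0" --pt "-1 0 0 0 0" --pt "-1 0 0 0 0" --pt "-1 0 0 0 0"

```text
clock: 5.68
eef_pos: [456.5, 170.3, 59.2]
tool_rot: [3.117, 0.025, 2.898]
force: [0.7, -1.7, -3.3]
width: 16.1
```

```bash
python3 - <<'E'
from h import *
exec(open("chk.py").read());print(s["torque"])
s,R,p,t,W=wcloud();cv2.imwrite("pics/w6.png",p["image"])
q=get_image("side");crop(q,(250,120,380,260),"side6.png",4)
E
```

```text
5.6833 [456.5 170.3  59.2] [3.117 0.025 2.898] [ 0.7 -1.7 -3.3] 16.052065381965388
stand rel -11.8 0.4
[-0.18256566  0.00866133  0.74810163]
```

View pics/w6.png

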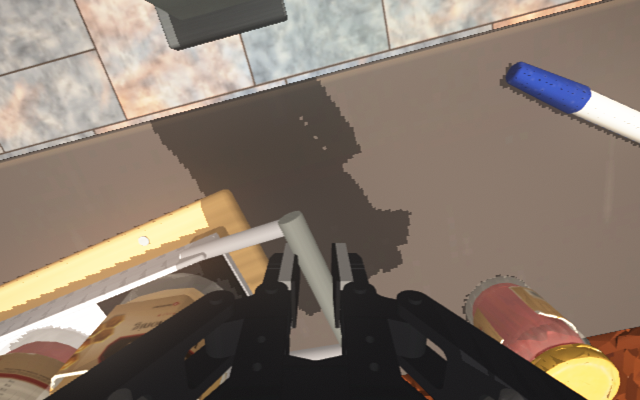

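View pics/side6.png

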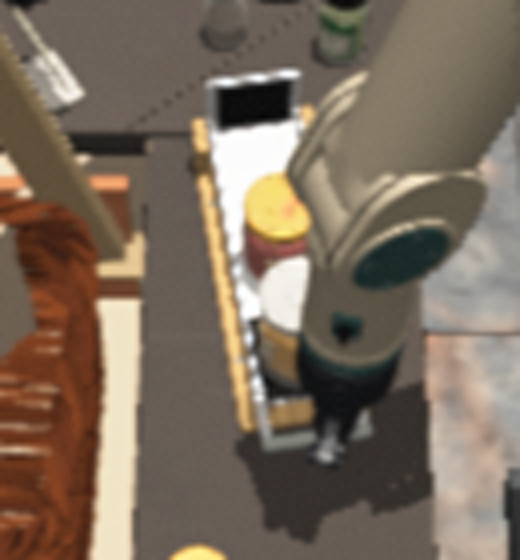

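```bash
cat > arc.py <<'E'
from h import *
import sys
ey=np.array([-.161,.987,0]);P0=np.array([456.5,170.3,59.2])
def off(th): c,s_=np.cos(th),np.sin(th);return (317*(c-1)-26*s_)*ey+np.array([0,0,317*s_+26*(c-1)])
def theta(s):
    d=s["eef_pos"]-P0;y=317+d@ey;z=26+d[2];return np.arctan2(z,y)-np.arctan2(26,317), np.hypot(y,z)-np.hypot(317,26)
def report(targets):
    s,R=tool();th,dr=theta(s);print("t",round(s["clock"],2),"theta %.4f dr %.1f"%(th,dr),"ex dev %.1f"%((s["eef_pos"]-P0)@[.987,.161,0]),"rot",s["tool_rot"].round(3),"F",s["force"].round(1),"w",round(s["width"],1))
    for T in targets: print(T,(R.T@(P0+off(T)-s["eef_pos"])).round(1))
if __name__=="__main__": report([float(a) for a in sys.argv[1:]])
E
python3 arc.py 0.03 0.06 0.1 0.14
```

```text
t 5.78 theta 0.0000 dr 0.1 ex dev -0.0 rot [3.117 0.025 2.898] F [ 0.6 -0.4 -3. ] w 16.1
0.03 [-0.7 -0.7 -9.5]
0.06 [ -1.4  -1.6 -19. ]
0.1 [ -2.5  -3.1 -31.5]
0.14 [ -3.8  -5.2 -44. ]
```

Request:
send_rows --pt "-1 -0.0001 -0.0001 -0.0015 0" --pt "-1 -0.0002 -0.0002 -0.0025 0" --pt "-1 -0.0002 -0.0002 -0.003 0" --pt "-1 -0.0002 -0.0002 -0.003 0" --pt "-1 -0.0002 -0.0003 -0.003 0" --pt "-1 -0.0002 -0.0003 -0.003 0"

```text
clock: 6.28
eef_pos: [456.7, 168.7, 75.1]
tool_rot: [3.118, 0.024, 2.899]
force: [2.2, -0.9, -8.5]
width: 16.2
```

```bash
python3 arc.py 0.1 0.14
```

```text
t 6.28 theta 0.0503 dr 0.1 ex dev -0.0 rot [3.118 0.024 2.899] F [ 2.2 -0.9 -8.5] w 16.2
0.1 [ -1.4  -2.  -15.6]
0.14 [ -2.7  -4.  -28.1]
```

Request:
send_rows --pt "-1 -0.0003 -0.0004 -0.003 0" --pt "-1 -0.0003 -0.0004 -0.003 0" --pt "-1 -0.0003 -0.0005 -0.003 0" --pt "-1 -0.0003 -0.0004 -0.003 0" --pt "-1 -0.0003 -0.0005 -0.003 0" --pt "-1 -0.0003 -0.0005 -0.003 0" --pt "-1 -0.0003 -0.0005 -0.003 0"

```text
clock: 6.87
eef_pos: [458.7, 164.9, 99.0]
tool_rot: [3.116, 0.028, 2.901]
force: [4.9, 0.3, -7.8]
width: 15.3
```

```bash
python3 arc.py 0.14 0.15; python3 - <<'E'
from h import *
for n in("scene","side"):
    q=get_image(n);crop(q,(270,130,400,300) if n=="scene" else (250,100,380,260),n+"7.png",3.5)
E
```

```text
t 6.87 theta 0.1265 dr 0.1 ex dev 1.3 rot [3.116 0.028 2.901] F [ 4.9  0.3 -7.8] w 15.3
0.14 [ 0.6 -1.3 -4.2]
0.15 [ 0.3 -1.9 -7.3]
```

View pics/scene7.png

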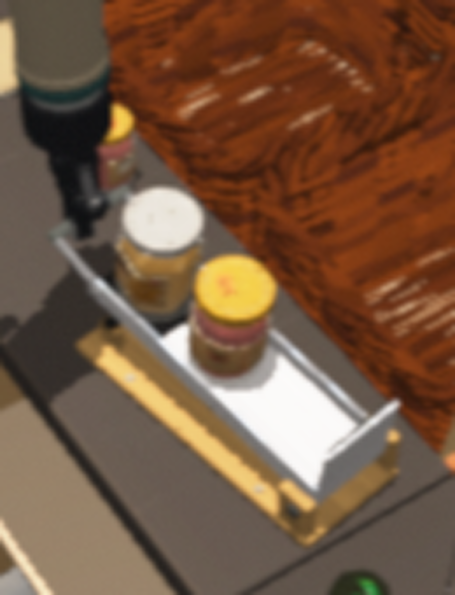

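View pics/side7.png

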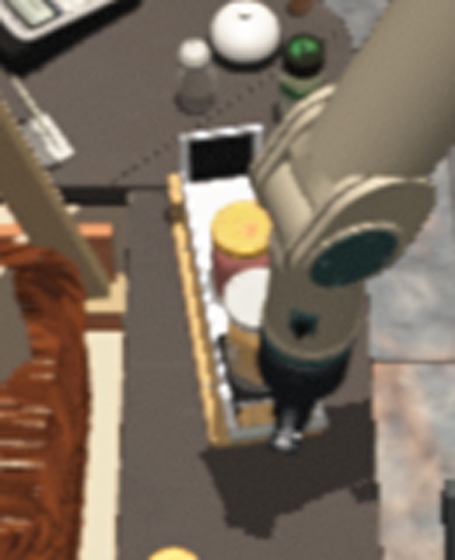

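```bash
cat > trk.py <<'E'
from arc import *
H=np.array([468.2,171.8,0])-317*ey+np.array([0,0,44])
def track(save=None,show=True):
    s,R=tool();th,_=theta(s);q=get_image("scene");W=cloud(q)
    d=W-H;ex=np.array([.987,.161,0]);Y=d@ey;Z=d[...,2];X=d@ex
    u=Y*np.cos(th)+Z*np.sin(th);w=-Y*np.sin(th)+Z*np.cos(th)
    hsv=cv2.cvtColor(q["image"],cv2.COLOR_BGR2HSV)
    base=(abs(X)<45)&(u>0)&(u<280)&(w>88)&(w<125)
    yel=base&(hsv[...,0]>12)&(hsv[...,0]<35)&(hsv[...,1]>110)&(hsv[...,2]>110)&(u<225)
    wh=base&(hsv[...,1]<60)&(hsv[...,2]>120)&(u>170)
    out=[]
    for m in(yel,wh):
        if m.sum()>15:out+= [m.sum(),u[m].mean().round(1),w[m].mean().round(1),X[m].mean().round(1)]
        else: out.append(None)
    print("JAM/HONEY n,u,w,x",[float(o) if o is not None else None for o in out],"th %.4f"%th)
    if save: crop(q,(270,130,400,300),save,3.5)
if __name__=="__main__":
    track(sys.argv[1] if len(sys.argv)>1 and sys.argv[1]!="-" else None)
    report([float(a) for a in sys.argv[2:]])
E
python3 trk.py - 0.15 0.16;python3 trk.py - 
```

```text
JAM/HONEY n,u,w,x [399.0, 141.5, 101.5, -0.8, 345.0, 225.6, 105.7, 0.4] th 0.1278
t 7.02 theta 0.1273 dr 0.2 ex dev 2.3 rot [3.115 0.029 2.904] F [ 5.2 -1.1 -6.8] w 14.2
0.15 [ 1.2 -2.3 -7.1]
0.16 [  0.8  -2.9 -10.2]
JAM/HONEY n,u,w,x [390.0, 140.4, 101.9, -0.8, 340.0, 226.0, 105.6, 0.6] th 0.1273
t 7.07 theta 0.1270 dr 0.2 ex dev 2.3 rot [3.115 0.029 2.904] F [ 5.1 -0.5 -7.1] w 14.2
```

Request:
send_rows --pt "-1 0.0003 -0.0006 -0.002 0.003" --pt "-1 0.0003 -0.0006 -0.002 0.003" --pt "-1 0.0002 -0.0006 -0.002 0.003" --pt "-1 0.0002 -0.0005 -0.002 0.003" --pt "-1 0 -0.0004 -0.002 0"

```text
clock: 7.48
eef_pos: [460.1, 162.5, 110.5]
tool_rot: [3.115, 0.034, 2.905]
force: [3.0, -1.3, -7.6]
width: 14.5
```

```bash
python3 trk.py - 0.16 0.17 
```

```text
JAM/HONEY n,u,w,x [388.0, 142.0, 101.9, -0.8, 355.0, 226.0, 105.8, 0.2] th 0.1634
t 7.53 theta 0.1644 dr 0.2 ex dev 2.4 rot [3.115 0.035 2.905] F [ 3.9 -0.7 -7.1] w 14.2
0.16 [ 2.3 -0.8  1.3]
0.17 [ 1.9 -1.5 -1.8]
```

Request:
send_rows --pt "-1 0.0002 -0.0005 -0.001 0.002" --pt "-1 0.0002 -0.0005 -0.001 0.002"

```text
clock: 7.7
eef_pos: [460.3, 161.9, 113.2]
tool_rot: [3.114, 0.036, 2.901]
force: [5.3, -1.0, -7.0]
width: 14.3
```

```bash
python3 trk.py - 0.17 0.18 
```

```text
JAM/HONEY n,u,w,x [382.0, 140.9, 101.9, -0.6, 354.0, 226.4, 105.8, 0.8] th 0.1723
t 7.75 theta 0.1728 dr 0.3 ex dev 2.4 rot [3.114 0.036 2.901] F [ 4.4 -1.  -7.4] w 14.1
0.17 [ 2.2 -1.   0.8]
0.18 [ 1.8 -1.6 -2.3]
```

Request:
send_rows --pt "-1 0.0001 -0.0004 -0.001 0" --pt "-1 0.0001 -0.0004 -0.001 0"

```text
clock: 7.92
eef_pos: [460.4, 161.3, 115.5]
tool_rot: [3.113, 0.037, 2.902]
force: [5.1, -0.3, -7.6]
width: 14.2
```

```bash
python3 trk.py - 0.18 0.19 
```

```text
JAM/HONEY n,u,w,x [392.0, 140.5, 102.0, -0.5, 353.0, 226.6, 106.0, 0.4] th 0.1797
t 7.97 theta 0.1801 dr 0.3 ex dev 2.4 rot [3.113 0.037 2.902] F [ 4.1 -0.9 -7.4] w 14.5
0.18 [ 2.1 -1.2 -0. ]
0.19 [ 1.7 -1.8 -3.1]
```

Request:
send_rows --pt "-1 0.0001 -0.0004 -0.001 0" --pt "-1 0.0001 -0.0004 -0.001 0"

```text
clock: 8.13
eef_pos: [460.5, 160.7, 117.7]
tool_rot: [3.112, 0.038, 2.902]
force: [5.0, 0.0, -8.1]
width: 14.6
```

```bash
python3 trk.py - 0.19 0.2 
```

```text
JAM/HONEY n,u,w,x [387.0, 141.3, 102.1, -0.5, 357.0, 226.5, 105.8, 0.5] th 0.1867
t 8.18 theta 0.1871 dr 0.3 ex dev 2.4 rot [3.112 0.039 2.902] F [ 5.4 -1.8 -6.9] w 14.5
0.19 [ 2.  -1.4 -0.9]
0.2 [ 1.5 -2.1 -4. ]
```

Request:
send_rows --pt "-1 0.0001 -0.0004 -0.001 0" --pt "-1 0.0001 -0.0004 -0.001 0"

```text
clock: 8.35
eef_pos: [460.6, 160.2, 119.8]
tool_rot: [3.112, 0.04, 2.902]
force: [5.1, 0.1, -7.9]
width: 14.6
```

```bash
python3 trk.py -
```

```text
JAM/HONEY n,u,w,x [399.0, 141.2, 101.9, -0.7, 359.0, 226.4, 105.9, 0.4] th 0.1936
t 8.4 theta 0.1940 dr 0.3 ex dev 2.5 rot [3.112 0.04  2.902] F [ 5.9 -1.2 -7.4] w 14.3
```

Request:
send_rows --pt "-1 0.0001 -0.0004 -0.001 0" --pt "-1 0.0001 -0.0004 -0.001 0"

```text
clock: 8.57
eef_pos: [460.7, 159.6, 121.8]
tool_rot: [3.111, 0.041, 2.902]
force: [5.4, -1.5, -7.6]
width: 14.2
```

```bash
python3 trk.py - 0.2 0.21 
```

```text
JAM/HONEY n,u,w,x [399.0, 141.8, 102.1, -0.9, 361.0, 226.2, 105.8, 0.5] th 0.2003
t 8.62 theta 0.2007 dr 0.3 ex dev 2.4 rot [3.111 0.041 2.902] F [ 4.8 -1.5 -8.2] w 14.1
0.2 [ 2.2 -1.2  0.2]
0.21 [ 1.7 -1.9 -2.9]
```

Request:
send_rows --pt "-1 0.0001 -0.0005 -0.001 0" --pt "-1 0.0001 -0.0005 -0.001 0"

```text
clock: 8.78
eef_pos: [460.8, 159.0, 123.9]
tool_rot: [3.11, 0.042, 2.903]
force: [4.7, -0.2, -7.9]
width: 14.3
```

```bash
python3 trk.py -
```

```text
JAM/HONEY n,u,w,x [397.0, 141.1, 102.1, -0.5, 364.0, 226.3, 105.9, 0.4] th 0.2070
t 8.83 theta 0.2075 dr 0.3 ex dev 2.5 rot [3.11  0.042 2.902] F [ 4.4 -1.2 -7.4] w 14.3
```

Request:
send_rows --pt "-1 0.0001 -0.0005 -0.001 0" --pt "-1 0.0001 -0.0005 -0.001 0"

```text
clock: 9.0
eef_pos: [460.9, 158.4, 126.0]
tool_rot: [3.109, 0.043, 2.903]
force: [5.2, 0.1, -8.5]
width: 14.4
```

```bash
python3 trk.py -
```

```text
JAM/HONEY n,u,w,x [404.0, 141.0, 102.2, -0.8, 364.0, 226.3, 105.8, 0.7] th 0.2139
t 9.05 theta 0.2144 dr 0.3 ex dev 2.5 rot [3.109 0.043 2.903] F [ 4.5 -1.  -8. ] w 14.2
```

Request:
send_rows --pt "-1 0.0001 -0.0005 -0.001 0" --pt "-1 0.0001 -0.0005 -0.001 0"

```text
clock: 9.22
eef_pos: [461.0, 157.8, 128.0]
tool_rot: [3.108, 0.044, 2.903]
force: [4.7, -0.7, -8.6]
width: 14.3
```

```bash
python3 trk.py -
```

```text
JAM/HONEY n,u,w,x [395.0, 140.2, 102.2, -0.5, 370.0, 226.3, 105.9, 0.2] th 0.2207
t 9.27 theta 0.2212 dr 0.3 ex dev 2.5 rot [3.108 0.044 2.903] F [ 5.2 -1.5 -7.6] w 14.5
```

```bash
python3 trk.py -;python3 trk.py -
```

```text
JAM/HONEY n,u,w,x [398.0, 141.2, 101.9, -0.4, 369.0, 226.3, 106.0, 0.0] th 0.2212
t 9.32 theta 0.2210 dr 0.4 ex dev 2.5 rot [3.108 0.044 2.903] F [ 5.1 -1.  -7.9] w 14.5
JAM/HONEY n,u,w,x [398.0, 140.6, 102.0, -0.4, 370.0, 226.2, 105.8, 0.3] th 0.2210
t 9.37 theta 0.2209 dr 0.3 ex dev 2.5 rot [3.108 0.044 2.903] F [ 4.9 -0.7 -7.5] w 14.0
```

Not moving yet. Continuing in small steps.

Request:
send_rows --pt "-1 0.0001 -0.0005 -0.001 0" --pt "-1 0.0001 -0.0005 -0.001 0"

```text
clock: 9.53
eef_pos: [461.2, 157.2, 130.0]
tool_rot: [3.107, 0.045, 2.903]
force: [6.2, -0.8, -9.1]
width: 14.7
```

```bash
python3 trk.py -
```

```text
JAM/HONEY n,u,w,x [399.0, 142.3, 102.2, -0.7, 366.0, 226.5, 106.0, 0.5] th 0.2270
t 9.58 theta 0.2275 dr 0.3 ex dev 2.5 rot [3.107 0.045 2.903] F [ 4.6 -0.8 -7.5] w 14.2
```

Request:
send_rows --pt "-1 0.0001 -0.0005 -0.001 0" --pt "-1 0.0001 -0.0005 -0.001 0"

```text
clock: 9.75
eef_pos: [461.3, 156.6, 132.0]
tool_rot: [3.106, 0.047, 2.903]
force: [5.5, -0.3, -8.2]
width: 14.4
```

```bash
python3 trk.py -
```

```text
JAM/HONEY n,u,w,x [399.0, 140.8, 102.2, -0.5, 367.0, 226.2, 105.8, 0.6] th 0.2338
t 9.8 theta 0.2343 dr 0.4 ex dev 2.5 rot [3.106 0.047 2.903] F [ 5.6 -1.3 -8.3] w 14.5
```

Request:
send_rows --pt "-1 0.0001 -0.0005 -0.001 0" --pt "-1 0.0001 -0.0005 -0.001 0"

```text
clock: 9.97
eef_pos: [461.4, 155.9, 134.1]
tool_rot: [3.105, 0.048, 2.903]
force: [4.9, -0.6, -8.8]
width: 14.4
```

```bash
python3 trk.py -
```

```text
JAM/HONEY n,u,w,x [407.0, 141.6, 102.1, -0.5, 365.0, 226.7, 105.7, 0.4] th 0.2407
t 10.02 theta 0.2411 dr 0.3 ex dev 2.5 rot [3.105 0.048 2.903] F [ 4.6 -0.7 -7.2] w 14.3
```

Request:
send_rows --pt "-1 0.0001 -0.0006 -0.001 0" --pt "-1 0.0001 -0.0005 -0.001 0"

```text
clock: 10.18
eef_pos: [461.5, 155.2, 136.2]
tool_rot: [3.104, 0.049, 2.903]
force: [5.8, -2.0, -8.1]
width: 14.1
```

```bash
python3 trk.py -
```

```text
JAM/HONEY n,u,w,x [404.0, 140.9, 102.2, -0.6, 372.0, 226.6, 105.8, 0.5] th 0.2475
t 10.23 theta 0.2480 dr 0.4 ex dev 2.5 rot [3.104 0.049 2.903] F [ 4.5 -1.6 -7.7] w 14.4
```

Request:
send_rows --pt "-1 0.0001 -0.0006 -0.001 0" --pt "-1 0.0001 -0.0006 -0.001 0"

```text
clock: 10.4
eef_pos: [461.7, 154.6, 138.3]
tool_rot: [3.103, 0.051, 2.903]
force: [5.6, -1.5, -8.3]
width: 14.1
```

```bash
python3 trk.py -
```

```text
JAM/HONEY n,u,w,x [402.0, 141.3, 102.1, -0.8, 374.0, 226.5, 106.0, 0.3] th 0.2544
t 10.45 theta 0.2549 dr 0.4 ex dev 2.6 rot [3.103 0.051 2.903] F [ 5.6 -0.3 -7.6] w 14.1
```

Request:
send_rows --pt "-1 0.0001 -0.0006 -0.001 0" --pt "-1 0.0001 -0.0006 -0.001 0"

```text
clock: 10.62
eef_pos: [461.8, 153.8, 140.4]
tool_rot: [3.102, 0.052, 2.904]
force: [5.8, 0.0, -7.4]
width: 14.2
```

```bash
python3 trk.py - 0.26 0.27
```

```text
JAM/HONEY n,u,w,x [406.0, 141.8, 102.0, -0.9, 374.0, 226.6, 106.1, 0.4] th 0.2614
t 10.67 theta 0.2618 dr 0.4 ex dev 2.5 rot [3.102 0.052 2.904] F [ 5.  -1.  -7.8] w 14.1
0.26 [ 2.3 -1.2  0.5]
0.27 [ 1.7 -2.1 -2.5]
```

Request:
send_rows --pt "-1 0.0001 -0.0006 -0.001 0" --pt "-1 0.0001 -0.0006 -0.001 0"

```text
clock: 10.83
eef_pos: [461.9, 153.1, 142.4]
tool_rot: [3.1, 0.054, 2.904]
force: [5.1, -0.3, -8.2]
width: 14.3
```

```bash
python3 trk.py -
```

```text
JAM/HONEY n,u,w,x [401.0, 141.0, 102.2, -0.8, 374.0, 226.4, 106.0, 0.3] th 0.2683
t 10.88 theta 0.2687 dr 0.4 ex dev 2.6 rot [3.1   0.054 2.904] F [ 4.7 -0.1 -8.3] w 14.5
```

Request:
send_rows --pt "-1 0.0001 -0.0006 -0.001 0" --pt "-1 0.0001 -0.0006 -0.001 0"

```text
clock: 11.05
eef_pos: [462.1, 152.4, 144.5]
tool_rot: [3.099, 0.055, 2.904]
force: [5.1, -0.9, -8.5]
width: 14.1
```

```bash
python3 trk.py -
```

```text
JAM/HONEY n,u,w,x [409.0, 141.8, 102.2, -0.9, 373.0, 226.6, 105.9, 0.0] th 0.2753
t 11.1 theta 0.2757 dr 0.4 ex dev 2.6 rot [3.099 0.055 2.904] F [ 6.1 -0.7 -7.5] w 14.3
```

Request:
send_rows --pt "-1 0.0001 -0.0006 -0.001 0" --pt "-1 0.0001 -0.0006 -0.001 0"

```text
clock: 11.27
eef_pos: [462.2, 151.6, 146.6]
tool_rot: [3.098, 0.057, 2.904]
force: [5.5, -0.5, -8.1]
width: 14.7
```

```bash
python3 trk.py -
```

```text
JAM/HONEY n,u,w,x [407.0, 141.5, 102.2, -0.5, 384.0, 226.6, 106.0, 0.4] th 0.2822
t 11.32 theta 0.2827 dr 0.4 ex dev 2.6 rot [3.098 0.057 2.904] F [ 5.3 -0.6 -8.1] w 14.5
```

Request:
send_rows --pt "-1 0.0001 -0.0006 -0.001 0" --pt "-1 0.0001 -0.0006 -0.001 0"

```text
clock: 11.48
eef_pos: [462.4, 150.8, 148.7]
tool_rot: [3.097, 0.058, 2.904]
force: [5.0, -0.8, -7.4]
width: 14.2
```

```bash
python3 trk.py -
```

```text
JAM/HONEY n,u,w,x [406.0, 141.5, 102.4, -0.7, 384.0, 226.9, 106.1, 0.4] th 0.2892
t 11.53 theta 0.2897 dr 0.4 ex dev 2.6 rot [3.097 0.058 2.904] F [ 5.3 -0.5 -8.4] w 14.7
```

Request:
send_rows --pt "-1 0.0001 -0.0006 -0.001 0" --pt "-1 0.0001 -0.0006 -0.001 0"

```text
clock: 11.7
eef_pos: [462.5, 150.1, 150.7]
tool_rot: [3.095, 0.06, 2.904]
force: [5.6, -0.5, -8.3]
width: 14.4
```

```bash
python3 trk.py s8.png
```

```text
JAM/HONEY n,u,w,x [408.0, 141.2, 102.2, -0.6, 378.0, 226.8, 105.9, 0.3] th 0.2961
t 11.75 theta 0.2966 dr 0.4 ex dev 2.6 rot [3.095 0.06  2.904] F [ 6.2 -1.  -8.2] w 14.1
```

View pics/s8.png

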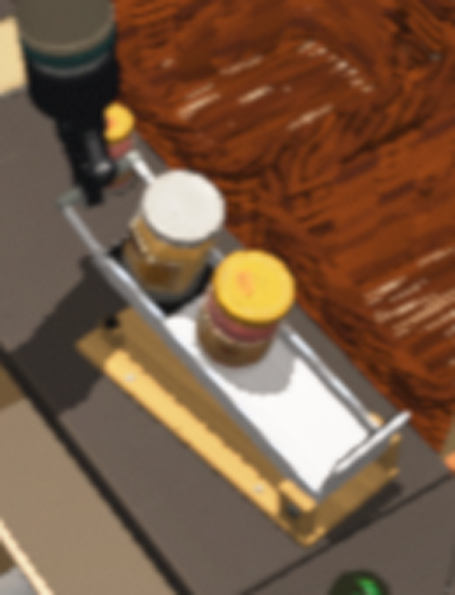

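Both jars still stand where they were, at slope 0.297. Continuing.

Request:
send_rows --pt "-1 0.0001 -0.0006 -0.001 0" --pt "-1 0.0001 -0.0006 -0.001 0"

```text
clock: 11.92
eef_pos: [462.6, 149.2, 152.8]
tool_rot: [3.094, 0.061, 2.904]
force: [6.1, -1.2, -8.6]
width: 14.3
```

```bash
python3 trk.py -
```

```text
JAM/HONEY n,u,w,x [416.0, 141.8, 102.2, -1.0, 376.0, 227.1, 106.1, 0.3] th 0.3031
t 11.97 theta 0.3037 dr 0.5 ex dev 2.7 rot [3.094 0.062 2.904] F [ 5.2 -0.6 -8. ] w 14.1
```

Request:
send_rows --pt "-1 0.0001 -0.0007 -0.001 0" --pt "-1 0.0001 -0.0007 -0.001 0"

```text
clock: 12.13
eef_pos: [462.8, 148.4, 154.9]
tool_rot: [3.093, 0.063, 2.904]
force: [5.6, -0.4, -8.6]
width: 14.4
```

```bash
python3 trk.py -
```

```text
JAM/HONEY n,u,w,x [412.0, 141.7, 102.5, -0.7, 384.0, 226.8, 105.9, 0.5] th 0.3102
t 12.18 theta 0.3107 dr 0.5 ex dev 2.7 rot [3.093 0.063 2.904] F [ 5.6 -0.8 -8. ] w 14.2
```

Request:
send_rows --pt "-1 0.0001 -0.0007 -0.001 0" --pt "-1 0.0001 -0.0007 -0.001 0"

```text
clock: 12.35
eef_pos: [463.0, 147.6, 157.0]
tool_rot: [3.091, 0.065, 2.904]
force: [5.6, -0.7, -7.7]
width: 14.2
```

```bash
python3 trk.py -
```

```text
JAM/HONEY n,u,w,x [410.0, 141.4, 102.6, -0.7, 380.0, 227.1, 105.9, 0.2] th 0.3173
t 12.4 theta 0.3178 dr 0.5 ex dev 2.7 rot [3.091 0.065 2.904] F [ 5.7 -0.5 -7.9] w 14.6
```

Request:
send_rows --pt "-1 0.0001 -0.0007 -0.001 0" --pt "-1 0.0001 -0.0007 -0.001 0"

```text
clock: 12.57
eef_pos: [463.2, 146.7, 159.1]
tool_rot: [3.09, 0.067, 2.904]
force: [5.7, -0.7, -7.6]
width: 14.2
```

```bash
python3 trk.py -
```

```text
JAM/HONEY n,u,w,x [413.0, 142.0, 102.3, -1.0, 385.0, 226.9, 106.3, 0.3] th 0.3245
t 12.62 theta 0.3249 dr 0.5 ex dev 2.7 rot [3.089 0.067 2.904] F [ 5.5 -1.1 -8. ] w 14.1
```

Request:
send_rows --pt "-1 0.0001 -0.0007 -0.001 0" --pt "-1 0.0001 -0.0007 -0.001 0"

```text
clock: 12.78
eef_pos: [463.3, 145.8, 161.2]
tool_rot: [3.088, 0.068, 2.904]
force: [6.2, -0.7, -8.8]
width: 14.6
```

```bash
python3 trk.py -
```

```text
JAM/HONEY n,u,w,x [416.0, 140.1, 102.5, -0.8, 393.0, 227.0, 106.2, 0.2] th 0.3316
t 12.83 theta 0.3321 dr 0.5 ex dev 2.8 rot [3.088 0.069 2.904] F [ 5.8 -0.6 -7.6] w 14.6
```

140.1 could be the start of the slide or just noise. Looking again before raising further.

```bash
python3 trk.py -|head -1; python3 trk.py -
```

```text
JAM/HONEY n,u,w,x [413.0, 138.7, 102.1, -0.7, 395.0, 227.2, 105.9, 0.4] th 0.3321
JAM/HONEY n,u,w,x [414.0, 138.2, 102.4, -0.8, 393.0, 227.1, 106.2, 0.4] th 0.3318
t 12.93 theta 0.3318 dr 0.5 ex dev 2.8 rot [3.088 0.069 2.904] F [ 5.2 -0.4 -7.8] w 14.6
```

It is sliding (u 141.5 → 138.2). Holding still.

Request:
send_rows --pt "-1 0 0 0 0" --pt "-1 0 0 0 0"

```text
clock: 13.1
eef_pos: [463.3, 145.9, 161.1]
tool_rot: [3.088, 0.069, 2.904]
force: [4.6, -0.6, -7.9]
width: 14.5
```

```bash
python3 trk.py -
```

```text
JAM/HONEY n,u,w,x [421.0, 125.6, 102.6, -0.7, 391.0, 227.3, 105.8, 0.3] th 0.3314
t 13.15 theta 0.3314 dr 0.5 ex dev 2.8 rot [3.088 0.069 2.904] F [ 5.1  0.  -7.8] w 14.3
```

Request:
send_rows --pt "-1 0 0 0 0" --pt "-1 0 0 0 0" --pt "-1 0 0 0 0"

```text
clock: 13.4
eef_pos: [463.3, 145.9, 161.0]
tool_rot: [3.088, 0.069, 2.904]
force: [5.1, -1.0, -8.0]
width: 14.6
```

```bash
python3 trk.py -
```

```text
JAM/HONEY n,u,w,x [419.0, 99.6, 102.5, -0.7, 391.0, 227.1, 106.0, 0.3] th 0.3309
t 13.45 theta 0.3309 dr 0.5 ex dev 2.8 rot [3.088 0.069 2.904] F [ 4.7 -1.5 -7.6] w 14.3
```

Request:
send_rows --pt "-1 0 0 0 0" --pt "-1 0 0 0 0" --pt "-1 0 0 0 0"

```text
clock: 13.7
eef_pos: [463.3, 145.9, 161.0]
tool_rot: [3.087, 0.069, 2.904]
force: [4.4, -0.9, -7.2]
width: 14.7
```

```bash
python3 trk.py s9.png
```

```text
JAM/HONEY n,u,w,x [430.0, 60.6, 102.7, -0.8, 390.0, 227.1, 106.0, 0.3] th 0.3309
t 13.75 theta 0.3309 dr 0.5 ex dev 2.8 rot [3.087 0.069 2.904] F [ 4.4 -1.3 -6.4] w 14.2
```

Request:
send_rows --pt "-1 0 0 0 0" --pt "-1 0 0 0 0" --pt "-1 0 0 0 0" --pt "-1 0 0 0 0" --pt "-1 0 0 0 0" --pt "-1 0 0 0 0"

```text
clock: 14.25
eef_pos: [463.3, 145.9, 161.1]
tool_rot: [3.087, 0.07, 2.904]
force: [4.2, -1.7, -5.8]
width: 14.3
```

```bash
python3 trk.py -|head -1;python3 trk.py s10.png 0.3 0.25
```

```text
JAM/HONEY n,u,w,x [437.0, 35.6, 102.4, -1.0, 393.0, 227.1, 106.0, 0.2] th 0.3313
JAM/HONEY n,u,w,x [436.0, 34.6, 102.7, -0.9, 391.0, 226.9, 106.2, 0.3] th 0.3312
t 14.35 theta 0.3313 dr 0.5 ex dev 2.8 rot [3.087 0.07  2.904] F [ 5.8 -1.4 -6.9] w 14.4
0.3 [4.5 1.5 9.2]
0.25 [ 7.7  5.8 24.2]
```

View pics/s10.png

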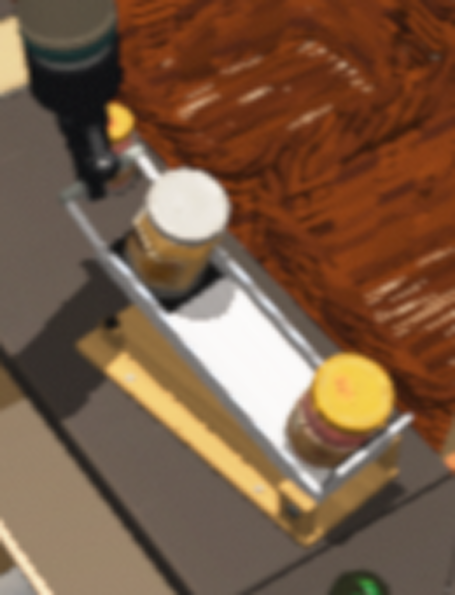

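Jam jar is at the stop (u≈34.6, 33 expected) and upright. The honey jar hasn't moved (u≈227). Computing the lowering steps, and the gripper's clearance to the honey jar when flat.

```bash
python3 - <<'E'
from arc import *
s,R=tool()
bar=np.array([468.2,171.8,70]);ex=np.array([.987,.161,0])
lidc=np.array([482.3,85.2])
for name,RR,dev in(("now",R,2.8),("start",Ro.from_euler("xyz",[3.117,.025,2.89]).as_matrix(),0)):
    T=P0+ex*dev
    for r,z in((48,-70),(53.2,-75),(56.7,-80),(60,-85),(62.4,-90),(63,-95)):
        g=[]
        for x in(-14,0,14):
            p=T+RR@np.array([x,-r,z]);g.append((round(np.hypot(*(p[:2]-lidc))-31.5,1),round(p[2])))
        print(name,z,g)
report([0.3,0.25,0.2,0.15,0.1,0.05,0])
E
```

```text
now -70 [(np.float64(10.7), 127), (np.float64(22.4), 126), (np.float64(35.0), 125)]
now -75 [(np.float64(7.8), 132), (np.float64(20.3), 131), (np.float64(33.3), 130)]
now -80 [(np.float64(6.3), 137), (np.float64(19.2), 136), (np.float64(32.6), 135)]
now -85 [(np.float64(5.2), 142), (np.float64(18.5), 141), (np.float64(32.0), 140)]
now -90 [(np.float64(4.6), 146), (np.float64(18.2), 145), (np.float64(31.9), 145)]
now -95 [(np.float64(4.7), 151), (np.float64(18.3), 150), (np.float64(32.1), 149)]
start -70 [(np.float64(11.4), 128), (np.float64(23.1), 128), (np.float64(35.7), 128)]
start -75 [(np.float64(8.5), 133), (np.float64(20.9), 133), (np.float64(34.0), 132)]
start -80 [(np.float64(6.8), 138), (np.float64(19.7), 138), (np.float64(33.0), 137)]
start -85 [(np.float64(5.5), 143), (np.float64(18.7), 143), (np.float64(32.3), 142)]
start -90 [(np.float64(4.7), 148), (np.float64(18.2), 148), (np.float64(31.9), 147)]
start -95 [(np.float64(4.6), 153), (np.float64(18.2), 153), (np.float64(31.9), 152)]
t 14.35 theta 0.3313 dr 0.5 ex dev 2.8 rot [3.087 0.07  2.904] F [ 5.8 -1.4 -6.9] w 14.4
0.3 [4.5 1.5 9.2]
0.25 [ 7.7  5.8 24.2]
0.2 [10.6  9.4 39.4]
0.15 [13.3 12.3 54.8]
0.1 [15.6 14.5 70.4]
0.05 [17.7 15.9 86.1]
0 [ 19.4  16.6 101.9]
```

Request:
send_rows --pt "-1 0.0003 0.0005 0.0015 0" --pt "-1 0.0006 0.0008 0.0025 0" --pt "-1 0.0006 0.0008 0.003 0" --pt "-1 0.0006 0.0008 0.003 0" --pt "-1 0.0006 0.0008 0.003 0" --pt "-1 0.0006 0.0008 0.003 0"

```text
clock: 14.85
eef_pos: [462.2, 152.5, 144.2]
tool_rot: [3.087, 0.069, 2.905]
force: [4.7, -0.6, -5.9]
width: 14.6
```

```bash
python3 trk.py - 0.25 0.2 0.15
```

```text
JAM/HONEY n,u,w,x [432.0, 34.9, 102.6, -0.9, 372.0, 226.8, 106.0, 0.1] th 0.2741
t 14.9 theta 0.2725 dr 0.5 ex dev 2.8 rot [3.087 0.069 2.905] F [ 4.3 -0.7 -7.1] w 14.2
0.25 [3.8 0.4 6.7]
0.2 [ 6.7  4.  21.9]
0.15 [ 9.4  6.9 37.3]
```

Request:
send_rows --pt "-1 0.0006 0.0008 0.003 0" --pt "-1 0.0006 0.0007 0.003 0" --pt "-1 0.0006 0.0007 0.003 0" --pt "-1 0.0006 0.0007 0.003 0" --pt "-1 0.0006 0.0007 0.003 0" --pt "-1 0.0006 0.0007 0.003 0" --pt "-1 0.0005 0.0006 0.003 0" --pt "-1 0.0005 0.0006 0.003 0"

```text
clock: 15.57
eef_pos: [460.8, 161.1, 116.9]
tool_rot: [3.088, 0.069, 2.905]
force: [5.3, -0.0, -5.1]
width: 14.5
```

```bash
python3 trk.py - 0.15 0.1 0.05
```

```text
JAM/HONEY n,u,w,x [417.0, 35.5, 102.3, -1.2, 356.0, 226.3, 105.9, 0.3] th 0.1840
t 15.62 theta 0.1826 dr 0.3 ex dev 2.7 rot [3.088 0.068 2.905] F [ 6.1 -0.6 -6.1] w 14.0
0.15 [4.1 0.5 9.9]
0.1 [ 6.4  2.6 25.5]
0.05 [ 8.4  4.1 41.2]
```

Request:
send_rows --pt "-1 0.0005 0.0005 0.003 0" --pt "-1 0.0005 0.0005 0.003 0" --pt "-1 0.0005 0.0005 0.003 0" --pt "-1 0.0005 0.0004 0.003 0" --pt "-1 0.0005 0.0004 0.003 0" --pt "-1 0.0005 0.0004 0.003 0" --pt "-1 0.0005 0.0003 0.003 0" --pt "-1 0.0004 0.0003 0.003 0"

```text
clock: 16.28
eef_pos: [459.9, 167.0, 89.8]
tool_rot: [3.088, 0.068, 2.906]
force: [5.8, -0.1, -4.8]
width: 14.4
```

```bash
python3 trk.py - 0.05 0.02 0
```

```text
JAM/HONEY n,u,w,x [412.0, 36.4, 102.1, -1.5, 336.0, 225.7, 105.5, 0.8] th 0.0970
t 16.33 theta 0.0955 dr 0.2 ex dev 2.7 rot [3.088 0.068 2.906] F [ 6.9 -0.5 -6. ] w 14.5
0.05 [ 4.3  0.1 14.1]
0.02 [ 5.4  0.6 23.6]
0.0 [ 6.   0.8 29.9]
```

Request:
send_rows --pt "-1 0.0004 0.0002 0.0025 0" --pt "-1 0.0004 0.0001 0.0025 0" --pt "-1 0.0003 0.0001 0.0025 0" --pt "-1 0.0003 0.0001 0.002 0" --pt "-1 0.0003 0.0001 0.002 0" --pt "-1 0.0002 0.0001 0.002 0" --pt "-1 0.0002 0.0001 0.002 0" --pt "-1 0.0002 0.0001 0.002 0" --pt "-1 0.0002 0.0001 0.0015 0"

```text
clock: 17.08
eef_pos: [459.3, 170.0, 67.7]
tool_rot: [3.09, 0.066, 2.907]
force: [5.5, -0.4, -3.9]
width: 14.1
```

```bash
python3 trk.py s11.png 0.02 0.005 0; python3 - <<'E'
from h import *
s,R,p,t,W=wcloud();cv2.imwrite("pics/w11.png",p["image"])
E
```

```text
JAM/HONEY n,u,w,x [398.0, 36.1, 101.7, -1.0, 325.0, 224.3, 105.3, 0.3] th 0.0268
t 17.13 theta 0.0262 dr 0.1 ex dev 2.7 rot [3.09  0.065 2.907] F [ 5.3 -0.5 -5.3] w 14.5
0.02 [ 2.7 -1.   1.7]
0.005 [ 3.2 -0.8  6.5]
0.0 [ 3.3 -0.8  8.1]
```

View pics/w11.png

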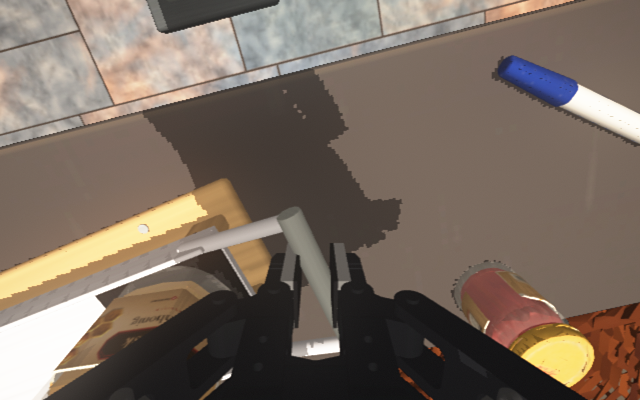

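Request:
send_rows --pt "-1 0.0001 0 0.0012 0" --pt "-1 0.0001 0 0.0012 0" --pt "-1 0.0001 0 0.001 0" --pt "-1 0.0001 0 0.001 0" --pt "-1 0 0 0.0008 0"

```text
clock: 17.6
eef_pos: [459.2, 170.6, 61.5]
tool_rot: [3.091, 0.063, 2.907]
force: [5.7, -0.6, -3.8]
width: 14.2
```

```bash
python3 trk.py - 0.005 0 -0.004
```

```text
JAM/HONEY n,u,w,x [392.0, 36.5, 101.6, -1.2, 324.0, 225.6, 105.6, -0.2] th 0.0073
t 17.65 theta 0.0068 dr 0.1 ex dev 2.7 rot [3.091 0.063 2.907] F [ 5.3  0.1 -5.6] w 14.4
0.005 [ 2.5 -1.1  0.4]
0.0 [ 2.6 -1.   1.9]
-0.004 [ 2.8 -1.   3.2]
```

Request:
send_rows --pt "-1 0 0 0.0006 0" --pt "-1 0 0 0.0006 0" --pt "-1 0 0 0.0005 0"

```text
clock: 17.9
eef_pos: [459.2, 170.7, 59.9]
tool_rot: [3.092, 0.062, 2.907]
force: [2.0, -1.2, 11.9]
width: 14.1
```

```bash
python3 trk.py - 0 
```

```text
JAM/HONEY n,u,w,x [392.0, 35.8, 101.8, -0.8, 323.0, 225.0, 105.4, -0.5] th 0.0021
t 17.95 theta 0.0022 dr 0.0 ex dev 2.8 rot [3.092 0.062 2.907] F [ 2.8 -0.5  5.7] w 13.7
0.0 [ 2.6 -1.1  0.5]
```

The wrist force flipped to upward (+12 N), so the tray lies on the stand. Opening the gripper.

Request:
send_rows --pt "-0.6 0 0 0 0" --pt "-0.45 0 0 0 0" --pt "-0.32 0 0 0 0" --pt "-0.32 0 0 0 0"

```text
clock: 18.28
eef_pos: [456.3, 169.8, 59.7]
tool_rot: [3.091, 0.056, 2.885]
force: [0.5, -0.2, 0.1]
width: 29.0
```

```bash
python3 trk.py s12.png; python3 - <<'E'
from h import *
s,R,p,t,W=wcloud();cv2.imwrite("pics/w12.png",p["image"]);print(s["eef_pos"],R.T@[0,0,1])
E
```

```text
JAM/HONEY n,u,w,x [383.0, 34.4, 102.1, -0.9, 323.0, 224.9, 105.9, -0.7] th 0.0016
t 18.33 theta 0.0016 dr -0.4 ex dev -0.3 rot [3.091 0.056 2.885] F [-0.7  0.6  0.1] w 29.2
[456.24581319 169.76199119  59.67860291] [-0.05608455  0.05049623 -0.99714826]
```

View pics/w12.png

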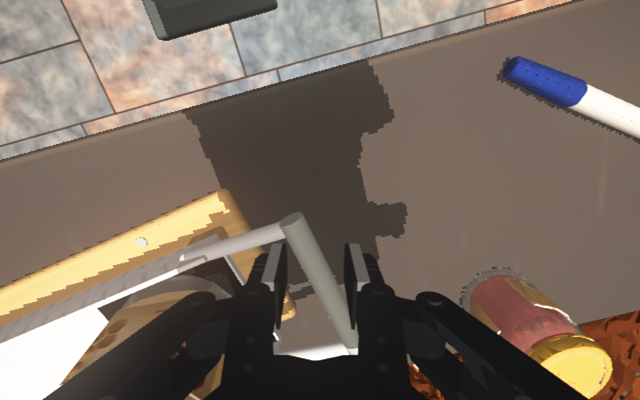

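Request:
send_rows --pt "-0.32 -0.0005 0.0005 -0.008 0" --pt "-0.32 -0.0006 0.0005 -0.01 0" --pt "-0.32 -0.0006 0.0005 -0.01 0"

```text
clock: 18.63
eef_pos: [454.6, 168.9, 87.6]
tool_rot: [3.093, 0.051, 2.882]
force: [-0.2, 0.9, -0.4]
width: 28.8
```

```bash
python3 chk.py; python3 trk.py -
```

```text
18.6333 [454.6 168.9  87.6] [3.093 0.051 2.882] [-0.2  0.9 -0.4] 28.7685716360137
stand rel -13.8 -0.7
JAM/HONEY n,u,w,x [377.0, 36.1, 99.5, -0.2, 82.0, 228.3, 92.8, -4.0] th 0.0888
t 18.68 theta 0.0939 dr 3.0 ex dev -0.9 rot [3.091 0.054 2.882] F [0.9 0.9 0.9] w 29.6
```

Clear of the bar. Retreating upward and away.

Request:
send_rows --pt "-0.32 -0.0015 0.003 -0.025 0" --pt "-0.32 -0.0015 0.003 -0.03 0" --pt "-0.32 -0.0015 0.005 -0.035 0" --pt "-0.32 -0.0015 0.02 -0.035 0" --pt "-0.32 0 0.03 -0.03 0" --pt "-0.32 0 0.03 0 0" --pt "-0.32 0 0.03 0 0" --pt "-0.32 0 0 0 0" --pt "-0.32 0 0 0 0"

```text
clock: 19.43
eef_pos: [482.9, 282.4, 262.4]
tool_rot: [3.085, 0.052, 2.869]
force: [0.0, -1.6, -0.8]
width: 29.1
```

```bash
python3 - <<'E'
from h import *
exec(open("chk.py").read())
import arc,trk
trk.theta=lambda s:(0.0,0); trk.track("s13.png"); trk.track()
q=get_image("side");crop(q,(250,80,380,270),"side13.png",3)
p=get_image("scene");cv2.imwrite("pics/sc13.png",p["image"])
W=cloud(q);ex=np.array([.987,.161]);d=W[...,:2]-[468.2,171.8];Y=d@[-.161,.987];X=d@ex
b=W[(abs(Y)<8)&(abs(X)<36)&(W[...,2]>55)&(W[...,2]<100)];print("bar z",len(b),np.percentile(b[:,2],[50,95]) if len(b) else None)
E
```

```text
19.4333 [482.9 282.4 262.4] [3.085 0.052 2.869] [ 0.  -1.6 -0.8] 29.059116696232184
stand rel 32.3 106.8
JAM/HONEY n,u,w,x [386.0, 37.6, 101.7, -1.1, 320.0, 223.6, 105.7, 0.4] th 0.0000
JAM/HONEY n,u,w,x [385.0, 36.5, 101.7, -1.0, 319.0, 223.5, 106.0, 0.3] th 0.0000
bar z 18 [73.5744672 76.5516023]
```

View pics/sc13.png

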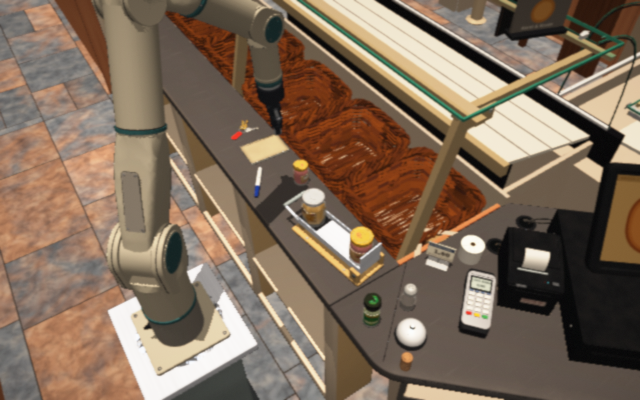

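View pics/side13.png

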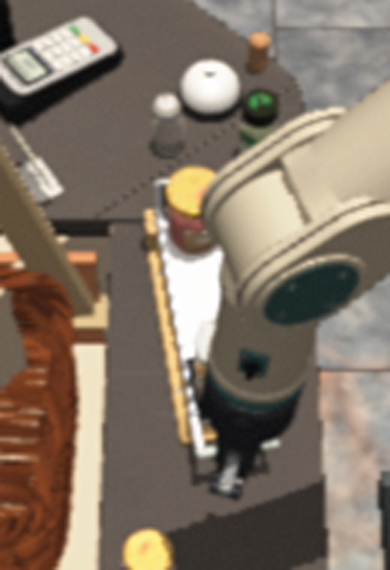

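```bash
python3 - <<'E'
from h import *
import arc
from arc import ey
H=np.array([468.2,171.8,0])-317*ey
ex=np.array([.987,.161,0])
def f(W,im):
    hsv=cv2.cvtColor(im,cv2.COLOR_BGR2HSV);d=W-H;u=d@ey;X=d@ex;w=W[...,2]-44
    b=(abs(X)<45)&(u>0)&(u<280)&(w>88)&(w<125)
    y=b&(hsv[...,0]>12)&(hsv[...,0]<35)&(hsv[...,1]>110)&(hsv[...,2]>110)&(u<225)
    h=b&(hsv[...,1]<60)&(hsv[...,2]>120)&(u>170)
    return [(m.sum(),u[m].mean().round(1),X[m].mean().round(1),w[m].mean().round(1)) for m in(y,h)]
a=np.load("scene.npz");print("start",f(a["W"],a["im"]))
q=get_image("scene");W=cloud(q);print("now",f(W,q["image"]))
m=(abs((W-H)@ex)<38)&((W-H)@ey>60)&((W-H)@ey<180)&(abs(W[...,2]-47)<15);P=W[m];U=(P-H)@ey
print("floor slope",np.polyfit(U,P[:,2],1))
E
```

```text
start [(np.int64(367), np.float64(140.6), np.float64(-0.4), np.float64(101.4)), (np.int64(318), np.float64(223.8), np.float64(0.3), np.float64(105.8))]
now [(np.int64(388), np.float64(35.6), np.float64(-0.9), np.float64(101.7)), (np.int64(316), np.float64(223.6), np.float64(0.3), np.float64(105.9))]
floor slope [1.55115628e-03 4.83223322e+01]
```

```bash
python3 -c "
from cell import *
print(finish_job())"
```

```text
the job is handed in; nothing more can be done
None
```

The jam jar is down against the padded stop and the tray is flat on its stand. Both jars are upright, and the job was handed in at about 20 s. I gripped the handle bar with the gripper yawed about 24° so its knuckles cleared the honey jar's lid. I then raised the tray in steps of about 0.007 rad. The jam jar began to slide at about 0.332 rad. I held the tray there while it glided down and stopped, lowered it, let go and backed off.

**Last checks:**
- **Honey jar:** it did not move; its position along the tray read 223.8 mm before and 223.6 mm after.
- **Jam jar:** it rests at the stop, reading 35.6 mm against the 33 mm expected. My tracker is a few mm off (it reads the honey jar about 4 mm short of its given 228 mm), so I could not confirm contact to the millimetre, but the reading stayed within 34.4–37.6 mm from arrival onwards.
- **Tray:** floor slope about 0.0016 rad, with the bar top back at about 76 mm.
- **Forces and surroundings:** the wrist force peaked at about 12 N in the readings, as the tray settled on the stand. Nothing else on the counter looks moved, by eye in the pictures.

**One thing that drifted:** the gripper slipped about 3 mm along the bar and tilted slightly. By my calculation, it still cleared the honey jar by about 4 mm or more.

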